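# Set up the soak base with nest plates and test plugs

### The arm

A 7-joint arm with a two-finger parallel gripper is mounted at the origin on the work surface. World frame = base frame: x ahead of the robot, y to its left, z up, the work surface at z = 0. Lengths are in m, angles in rad, forces in N, time in s.
With the tool pointing down it reaches from about 0.4 to 0.875 m from the base axis. Payload 19.3 kg.
Tool frame: the origin (TCP) lies on the centre line of the jaws, within the pads' length; the fingertips stand 8 mm ahead of it and the grasp point (between the pads) lies 11 mm behind it; z points along the fingers, y is the line along which they close (so a half turn about z gives the same grasp; the last joint's range is limited). The gripper opens to 85 mm and grips with 20 to 120 N. Pads are 22 mm wide; open, the fingers measure 114 mm over their backs; the gripper's body (76 mm by 85 mm) begins 54 mm behind the grasp point. The pads swing forward as they close: fully open they stand 13 mm farther back than shut.
Start: joints at [-1.174, 0.521, -0.036, 1.599, 0.021, 1.021, -0.113], TCP at [0.281, 0.558, 0.239] pointing down, gripper open.
Joint ranges: [-2.91, 2.91], [-0.3, 2.13], [-1.5, 1.42], [0.17, 2.43], [-1.26, 4.41], [0.16, 1.93], [-2.52, 2.52]. Speed limits (rad/s): [1.89, 1.89, 2.39, 2.39, 3.01, 3.01, 3.01].

### API

Orientations are given as [roll, pitch, yaw] about the fixed x, y, z axes, in that order (R = Rz(yaw) Ry(pitch) Rx(roll)).
In Python, from workcell import status, grab_frame, camera_params, bot, search_frame, silhouettes gives the robot as it stands.
- The arm moves only by the shell command python3 -m creep 'ROWS' [FORCE]. ROWS is JSON, a list of rows, each a list of 5 numbers: the shift along the tool's x, y, z in units of 60 mm (1.0 is 60 mm), then the turn about the tool's z in units of 8 degrees (1.0 is 8 degrees), then the opening, from 0 (shut) to 1 (fully open). In form: [[x, y, z, twist, hand], ...]. A call has 1 to 5 rows; each row is the pose to reach, as a shift and turn from the pose commanded when the call began, along the tool's axes at that moment; what a row does not reach only later rows make up. A row lasts 1/8 s, in which the tool goes at most 62.5 mm and 10.7 degrees, less where a joint would pass 70% of its speed; a pose out of reach is approached as far as the arm can. A call with a gripper value outside its range is refused whole. The fingers move at their own pace and stop on an object; FORCE is the grip in N (left out, the last holds). Time passes only in rows, so rows that repeat a pose let the fingers close. It gives the time, the measured TCP pose, the force, the opening and the grip force at its end, in the units of the state.
- status.observe(): the state, without advancing time (a new reading comes with each control period).
- grab_frame(name): name is "scene" or "top" or "wrist"; returns the picture (400x640x3 uint8, blue, green, red); there is no depth.
- camera_params(name): a dict with "K" (3x3 intrinsics, pixels), "rvec" (rotation vector, rad) and "tvec" (3), from world to camera coordinates, as OpenCV has them; the wrist camera has in their place "tool_from_camera" (4x4, takes a point from camera to tool coordinates, whose origin is the TCP and whose axes are the flange's). Camera axes: x right, y down, z forward; pixel columns grow to the right and rows downward; lengths in m; the calibration is good to about 2 mm. A picture is of the moment at which its call begins: read the wrist's pose just before it. camera_params takes no time and is no camera call.
- bot.job_done(): hands the job in; it is judged then, once.
Trained networks look in the newest picture that a camera, given by its name, has taken for a name from the list of things; names that differ only in an ending like _2 or _b are one class to them, and where a whole thing is asked for, a point or a joint stands for the part that bears it (a point fixed in the world has none). Each returns a list of dicts, best first, with "p" (0 to 1); they miss things now and then, are a little off and sometimes report something else, mostly with a low value. They report only what shows in the picture. A call takes as long as a camera call.
- search_frame(camera, name): "extent" ([left, top, right, bottom] as shares, 0 to 1, of the picture: columns of its width, rows of its height, round what is visible of it).
- silhouettes(camera, name): "mask" (400x640 bool, what is visible of it) and "extent" ([left, top, right, bottom] as shares, 0 to 1, of the picture: columns of its width, rows of its height, round what is visible of it).
The state is a dict: "clock": time; "qpos": joint angles; "qd": joint speeds; "joint_efforts": joint torques, N m; "position": TCP position; "tool_rot": TCP orientation; "force": force on the tool from outside, world axes, zero at the start; "moment": the same for the moment, N m; "grip_width": finger opening in m; "finger_force": force on a finger pad.
Only numpy, scipy, OpenCV 4.12 (cv2) and the standard library are available. Lean on these libraries where they do the work, as an engineer would, in place of code of your own. Each camera call takes 0.05 s, during which the arm holds its last target. There are 200 camera calls.

### The job

Set up the steel soak base for the next measuring round: clear the step master off it, upright onto its painted square on the bench, and hook each nest plate onto a stud of its own, passing the oblong eye tilted under one side of the stud's wide head and laying the plate down flat, its whole length on the base, so that it cannot lift off. With both plates down, stand every brass test plug that is there upright inside an engraved ring of the plates, one to a ring, and leave the other things on the bench where they are.

Things in the scene. Friction and masses are not known exactly. Their poses are not given: they have to be found in the camera images.
- nestA_grip (a point): First nest plate: aluminium, 229 x 78 x 5 mm, 0.28 kg, lying flat, +x along its length towards the eye end, z up. An upright black grip block (36 mm along x, 16 mm across, 40 mm tall) stands on its upper face, 116 mm behind the eye's centre. This point is the block's centre, 25 mm above the plate's underside, with the plate's axes.
- nestA_eye (a point): First nest plate: centre of its oblong through-eye (41 mm along the plate's x, 58 mm across), at the level of the plate's underside, with the plate's axes. 12 mm of plate remains beyond the eye at the end, 10 mm on each side.
- nestA_ring1 (a point): First nest plate: centre of the engraved ring (63 mm inside diameter, flush) between eye and grip block, on the plate's upper face, 66 mm behind the eye's centre.
- nestA_ring2 (a point): First nest plate: centre of the like engraved ring (63 mm inside diameter) at the plate's other end, on its upper face, 166 mm behind the eye's centre.
- nestB_grip (a point): Second nest plate: aluminium, 229 x 78 x 5 mm, 0.28 kg, lying flat, +x along its length towards the eye end, z up. An upright black grip block (36 mm along x, 16 mm across, 40 mm tall) stands on its upper face, 116 mm behind the eye's centre. This point is the block's centre, 25 mm above the plate's underside, with the plate's axes.
- nestB_eye (a point): Second nest plate: centre of its oblong through-eye (41 mm along the plate's x, 58 mm across), at the level of the plate's underside, with the plate's axes. 12 mm of plate remains beyond the eye at the end, 10 mm on each side.
- nestB_ring1 (a point): Second nest plate: centre of the engraved ring (63 mm inside diameter, flush) between eye and grip block, on the plate's upper face, 66 mm behind the eye's centre.
- nestB_ring2 (a point): Second nest plate: centre of the like engraved ring (63 mm inside diameter) at the plate's other end, on its upper face, 166 mm behind the eye's centre.
- stud1 (a point): Steel mushroom-headed stud on the soak base: neck 12 mm diameter, 22 mm tall; on it a round head 48 mm diameter, 5 mm thick (top 27 mm above the base). This point is on the stud's axis at the base's upper surface, with the base's axes: z up, the base reaches 230 mm from the stud along -x but only 40 mm along +x.
- stud2 (a point): Second stud, the same as the first; this point is on its axis at the base's upper surface, with the base's axes. The base is a fixed steel plate 270 (x) x 280 (y) x 12 mm; the studs are 116 mm apart in y, each 82 mm from the base's long edge beside it. stud1 is on the -y side, stud2 on the +y side.
- plug1_mid (a point): Brass test plug standing upright (may be absent): round foot flange 48 mm diameter, 12 mm thick, and above it a stem 28 mm diameter; 62 mm tall in all, 0.44 kg. This point is on its axis, 31 mm above its underside; z up along the stem.
- plug2_mid (a point): Brass test plug standing upright (may be absent): round foot flange 48 mm diameter, 12 mm thick, and above it a stem 28 mm diameter; 62 mm tall in all, 0.44 kg. This point is on its axis, 31 mm above its underside; z up along the stem.
- plug3_mid (a point): Brass test plug standing upright (may be absent): round foot flange 48 mm diameter, 12 mm thick, and above it a stem 28 mm diameter; 62 mm tall in all, 0.44 kg. This point is on its axis, 31 mm above its underside; z up along the stem.
- plug4_mid (a point): Brass test plug standing upright (may be absent): round foot flange 48 mm diameter, 12 mm thick, and above it a stem 28 mm diameter; 62 mm tall in all, 0.44 kg. This point is on its axis, 31 mm above its underside; z up along the stem.
- master_mid (a point): Aluminium step master, left standing on the soak base: foot 60 (x) x 40 (y) x 20 mm and on its middle an upright 30 (x) x 40 (y) mm; 75 mm tall in all, 0.32 kg. This point is its centre, 37.5 mm above its underside.
- park (a point): Centre of the white square outline, 84 mm inside, painted flat on the bench for the step master (x, y along its sides), at bench level.
- cleaner: Bystander, to be left alone: white-capped cleaner bottle, 60 mm diameter, 150 mm tall, standing; origin at its underside.
- setring: Bystander, to be left alone: steel setting ring lying flat, 70 mm diameter, 22 mm tall; origin at its underside.
- brush: Bystander, to be left alone: hand brush lying on the bench beyond the base; origin at its underside.
- driver: Bystander, to be left alone: screwdriver lying on the bench near the robot; origin at its underside.
- pencup: Bystander, to be left alone: black cup, 76 mm diameter, 95 mm tall; origin at its underside.
- eyeglass: Bystander, to be left alone: black magnifier, 40 mm diameter, 35 mm tall; origin at its underside.

How it is judged:
By the outcome, as a careful person would: the job done as asked, in the order asked, and still so for the second after the job is handed in, with the robot touching nothing.
Of plug1, plug2, plug3, plug4 only 2 to 4 are there at a start; the rules pass over those that are not, and their reading is None.
At some moment in a run one of plug1, plug2, plug3, plug4, master may be knocked a few centimetres aside while the robot is not near it.
It also fails if it takes over 210 s, if anything falls off the work surface, if the arm or the gripper's body presses on something with over 40 N, if the wrist force passes 120 N, or if a joint passes its speed limit or range.

## Working session

There is one attempt and no reset: what is moved stays moved. The work goes in short steps, Python scripts to look and compute and a shell command to move; the robot and the scene stay as the last step left them, time stands still between calls to the robot, and variables do not carry over. Pictures are saved under pics/ and viewed, at most 14 in all, crops included, and the job is handed in when it is done.

```bash
ls; mkdir -p pics; cat > h.py <<'E'
import numpy as np, cv2
from scipy.spatial.transform import Rotation as R
from workcell import status, grab_frame, camera_params, bot, search_frame, silhouettes
def cam(n):
    c=camera_params(n); K=np.array(c["K"])
    if "rvec" in c:
        M=cv2.Rodrigues(np.array(c["rvec"],float))[0]; t=np.array(c["tvec"],float).ravel()
        return K,M.T,-M.T@t      # cam->world rot, origin
    s=status.observe(); T=np.array(c["tool_from_camera"]); W=R.from_euler('xyz',s["tool_rot"]).as_matrix()
    return K,W@T[:3,:3],W@T[:3,3]+np.array(s["position"])
def px2w(C,uv,z):
    K,Rw,o=C; d=Rw@np.linalg.inv(K)@np.array([uv[0],uv[1],1.]); return o+d*(z-o[2])/d[2]
def w2px(C,p):
    K,Rw,o=C; q=K@(Rw.T@(np.array(p,float)-o)); return q[:2]/q[2]
def cen(e): return np.array([(e[0]+e[2])*320,(e[1]+e[3])*200])
E
python3 - <<'E'
from h import *
s=status.observe(); print({k:np.round(v,3) for k,v in s.items()})
for n in ("scene","top","wrist"):
    cv2.imwrite(f"pics/{n}0.png",grab_frame(n)); K,Rw,o=cam(n); print(n,K[0,0],o.round(3),Rw[:,2].round(3))
C=cam("top")
for n in "stud1 stud2 plug1_mid master_mid nestA_grip nestA_eye nestA_ring1 park setring".split():
    for d in search_frame("top",n): print(n,round(d["p"],2),(np.array(d["extent"])*[640,400,640,400]).round(),px2w(C,cen(d["extent"]),0.0).round(3))
E
```

```text
pics
{'clock': np.float64(0.0), 'qpos': array([-1.174,  0.522, -0.036,  1.6  ,  0.021,  1.021, -0.113]), 'qd': array([-0.   , -0.001,  0.001, -0.001, -0.   ,  0.   ,  0.001]), 'joint_efforts': array([-2.0000e-03, -9.2710e+01,  1.9790e+00, -3.6994e+01,  1.8000e-02,
        8.0000e-03,  0.0000e+00]), 'position': array([0.281, 0.558, 0.239]), 'tool_rot': array([-3.14 ,  0.   ,  2.675]), 'force': array([ 0.037,  0.024, -0.15 ]), 'moment': array([ 0.021,  0.014, -0.001]), 'finger_force': np.float64(0.0), 'grip_width': np.float64(0.085)}
scene 401.1089366831523 [ 1.055 -0.436  1.065] [-0.421  0.381 -0.824]
top 394.98946627979126 [0.466 0.062 1.29 ] [ 0.069 -0.02  -0.997]
wrist 300.5173484733192 [0.208 0.595 0.373] [ 0.281 -0.141 -0.949]
stud1 0.73 [294. 162. 388. 244.] [ 0.555 -0.043  0.   ]
stud2 0.73 [294. 162. 388. 244.] [ 0.555 -0.043  0.   ]
plug1_mid 0.46 [393. 235. 409. 252.] [ 0.421 -0.238  0.   ]
master_mid 0.69 [292. 161. 390. 245.] [ 0.556 -0.045  0.   ]
master_mid 0.61 [346. 207. 363. 231.] [ 0.503 -0.088  0.   ]
master_mid 0.52 [387. 269. 445. 296.] [ 0.294 -0.284  0.   ]
nestA_grip 0.77 [253. 182. 284. 255.] [0.507 0.193 0.   ]
nestA_grip 0.6 [443. 158. 475. 181.] [ 0.663 -0.44   0.   ]
nestA_eye 0.78 [255. 182. 283. 253.] [0.511 0.191 0.   ]
nestA_ring1 0.61 [253. 185. 283. 256.] [0.501 0.195 0.   ]
nestA_ring1 0.48 [366. 140. 385. 153.] [ 0.742 -0.162  0.   ]
nestA_ring1 0.43 [263. 125. 288. 150.] [0.774 0.168 0.   ]
setring 0.76 [264. 126. 284. 152.] [0.77  0.174 0.   ]
```

View pics/top0.png

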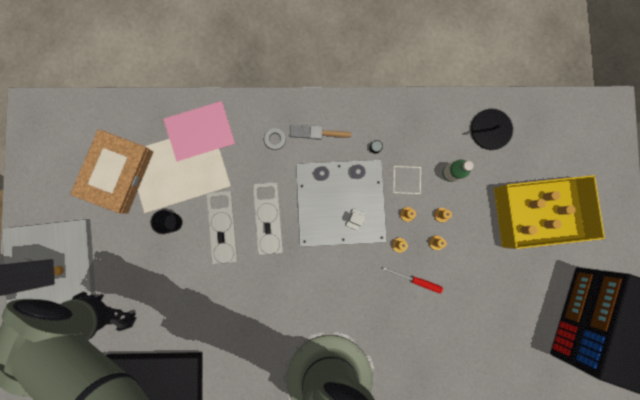

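View pics/scene0.png

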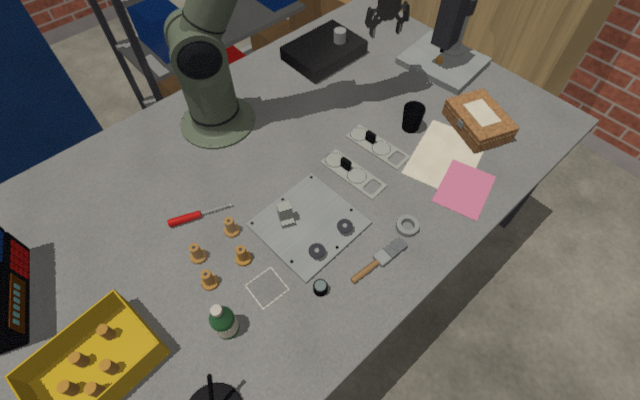

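```bash
python3 - <<'E'
import cv2
a=cv2.imread("pics/top0.png")[150:270,200:460]; cv2.imwrite("pics/crop0.png",cv2.resize(a,None,fx=3,fy=3,interpolation=cv2.INTER_CUBIC))
E
```

```text
(no output)
```

View pics/crop0.png

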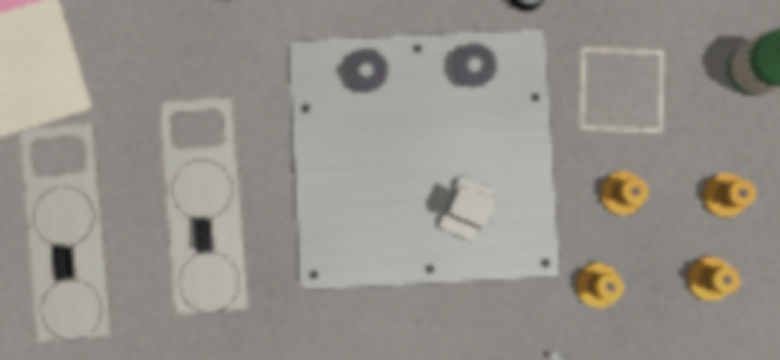

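```bash
python3 - <<'E'
from h import *
C=cam("top")
f=lambda u,v,z: px2w(C,(200+u/3,150+v/3),z)
b=[f(u,v,.012) for u,v in [(292,43),(543,31),(557,276),(302,287)]]
print("base",[x[:2].round(3) for x in b],[np.linalg.norm(b[i]-b[(i+1)%4]).round(3) for i in range(4)])
TL,TR,BR,BL=b; ex=((TL-BL)+(TR-BR)); ex/=np.linalg.norm(ex); ey=np.array([-ex[1],ex[0],0]); c=sum(b)/4
print("yaw",np.degrees(np.arctan2(ex[1],ex[0])),"c",c, "stud1",c+ex*.095-ey*.058,"stud2",c+ex*.095+ey*.058)
print("heads top",f(470,66,.039),f(362,70,.039))
for P in ([(22,132),(92,125),(108,333),(38,340)],[(163,102),(231,98),(246,306),(176,313)]):
    q=[f(u,v,.005) for u,v in P]; e=(q[0]-q[3])+(q[1]-q[2]); e/=np.linalg.norm(e); cc=sum(q)/4
    print("plate yaw",np.degrees(np.arctan2(e[1],e[0])).round(2),[np.linalg.norm(q[i]-q[(i+1)%4]).round(3) for i in range(4)],"eye",cc+e*.082,"grip",cc-e*.034)
print("rings",[f(*x,.005).round(3) for x in [(64,215),(72,308),(202,188),(210,281)]])
print("master top",f(474,199,.087)); print("mtop corners",[f(*x,.087).round(3)[:2] for x in [(465,178),(495,187),(487,221),(456,211)]])
p=[f(*x,0) for x in [(581,48),(663,51),(662,131),(581,129)]]; print("park",sum(p)/4,[x.round(3)[:2] for x in p])
print("plug tops",[f(*x,.062).round(3) for x in [(628,190),(737,193),(607,285),(720,279)]])
E
```

```text
base [array([0.683, 0.097]), array([ 0.694, -0.177]), array([ 0.427, -0.187]), array([0.419, 0.088])] [np.float64(0.275), np.float64(0.267), np.float64(0.275), np.float64(0.264)]
yaw 1.9460986600337795 c [ 0.55586276 -0.04473899  0.012     ] stud1 [ 0.65277761 -0.0994794   0.012     ] stud2 [0.64883833 0.01645369 0.012     ]
heads top [ 0.65228118 -0.0933493   0.039     ] [0.64887699 0.02195254 0.039     ]
plate yaw 4.72 [np.float64(0.076), np.float64(0.225), np.float64(0.075), np.float64(0.225)] eye [0.56224016 0.34985871 0.005     ] grip [0.44663299 0.3403202  0.005     ]
plate yaw 3.69 [np.float64(0.074), np.float64(0.226), np.float64(0.075), np.float64(0.229)] eye [0.59076789 0.1988475  0.005     ] grip [0.47500816 0.19138523 0.005     ]
rings [array([0.499, 0.344, 0.005]), array([0.399, 0.335, 0.005]), array([0.526, 0.196, 0.005]), array([0.426, 0.187, 0.005])]
master top [ 0.50865614 -0.08903522  0.087     ]
mtop corners [array([ 0.53, -0.08]), array([ 0.521, -0.111]), array([ 0.486, -0.102]), array([ 0.497, -0.07 ])]
park [ 0.63054329 -0.26525123  0.        ] [array([ 0.677, -0.221]), array([ 0.673, -0.312]), array([ 0.584, -0.308]), array([ 0.587, -0.219])]
plug tops [array([ 0.517, -0.253,  0.062]), array([ 0.513, -0.367,  0.062]), array([ 0.419, -0.229,  0.062]), array([ 0.424, -0.347,  0.062])]
```

```bash
cat > to.py <<'E'
import sys; from h import *
def need(x,y,z,yaw):
    s=status.observe(); W=R.from_euler('xyz',s["tool_rot"]).as_matrix()
    d=W.T@(np.array([x,y,z])-s["position"])/.06
    dy=(yaw-np.degrees(s["tool_rot"][2])+180)%360-180
    return d.round(2), round(-dy/8,2)
if __name__=="__main__":
    s=status.observe(); print(round(s["clock"],2),s["position"].round(4),np.degrees(s["tool_rot"]).round(1),"F",np.round(s["force"],1),round(s["grip_width"],4))
    print(need(*map(float,sys.argv[1:5])))
E
python3 to.py 0.51 -0.09 0.25 182
```

```text
0.6 [0.2813 0.5581 0.2393] [-180.    -0.   153.3] F [-0.4 -0.7  0.2] 0.0856
(array([-8.27, -7.93, -0.18]), np.float64(-3.59))
```

```bash
python3 -m creep '[[-8.27,-7.93,-0.18,-3.6,1],[-8.27,-7.93,-0.18,-3.6,1],[-8.27,-7.93,-0.18,-3.6,1],[-8.27,-7.93,-0.18,-3.6,1],[-8.27,-7.93,-0.18,-3.6,1]]'; python3 to.py 0.51 -0.09 0.25 182
```

```text
clock: 1.23
position: [0.3859, 0.2615, 0.2445]
tool_rot: [3.141, 0.001, -3.106]
force: [1.9, 0.5, -0.4]
grip_width: 0.0856
finger_force: 0.0
1.23 [0.3859 0.2615 0.2445] [ 180.     0.  -177.9] F [ 1.9  0.5 -0.4] 0.0856
(array([-1.86, -5.93, -0.09]), np.float64(0.01))
```

```bash
python3 -m creep '[[-1.86,-5.93,-0.09,0,1],[-1.86,-5.93,-0.09,0,1],[-1.86,-5.93,-0.09,0,1],[-1.86,-5.93,-0.09,0,1],[-1.86,-5.93,-0.09,0,1]]' >/dev/null; python3 -m creep '[[-0.3,-0.9,0,0,1],[-0.3,-0.9,0,0,1],[-0.3,-0.9,0,0,1]]'; python3 - <<'E'
from h import *
cv2.imwrite("pics/w1.png",grab_frame("wrist")); C=cam("wrist")
for n in ("master_mid","plug1_mid","stud1"):
    for d in search_frame("wrist",n): e=np.array(d["extent"])*[640,400,640,400]; print(n,round(d["p"],2),e.round(),px2w(C,cen(d["extent"]),.039).round(3))
E
python3 to.py 0.51 -0.09 0.25 182
```

```text
clock: 2.22
position: [0.5093, -0.0841, 0.2486]
tool_rot: [3.141, -0.0, -3.106]
force: [-0.3, 0.0, 0.0]
grip_width: 0.0851
finger_force: 0.0
master_mid 0.98 [294. 138. 345. 199.] [ 0.5   -0.083  0.039]
master_mid 0.49 [145. 154. 202. 195.] [ 0.514 -0.253  0.039]
plug1_mid 0.92 [163.  67. 221. 111.] [ 0.419 -0.222  0.039]
stud1 0.87 [230. 101. 471. 296.] [ 0.536 -0.043  0.039]
2.42 [ 0.5093 -0.0834  0.2489] [ 180.     0.  -177.8] F [-0.1  0.8  0.3] 0.0857
(array([-0.01, -0.11, -0.02]), np.float64(0.02))
```

View pics/w1.png

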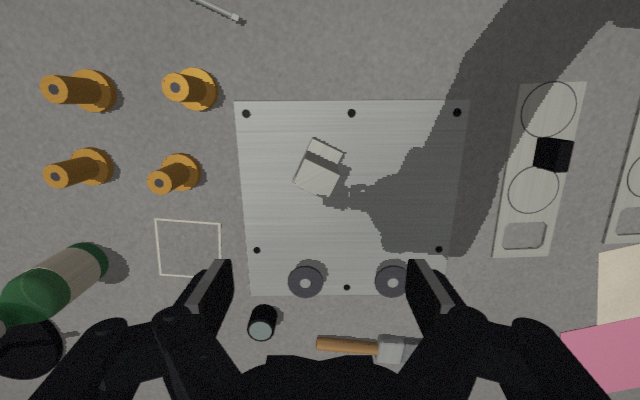

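```bash
python3 - <<'E'
import cv2
a=cv2.imread("pics/w1.png")[130:205,285:360]; cv2.imwrite("pics/c1.png",cv2.resize(a,None,fx=8,fy=8,interpolation=cv2.INTER_CUBIC))
E
```

```text
(no output)
```

View pics/c1.png

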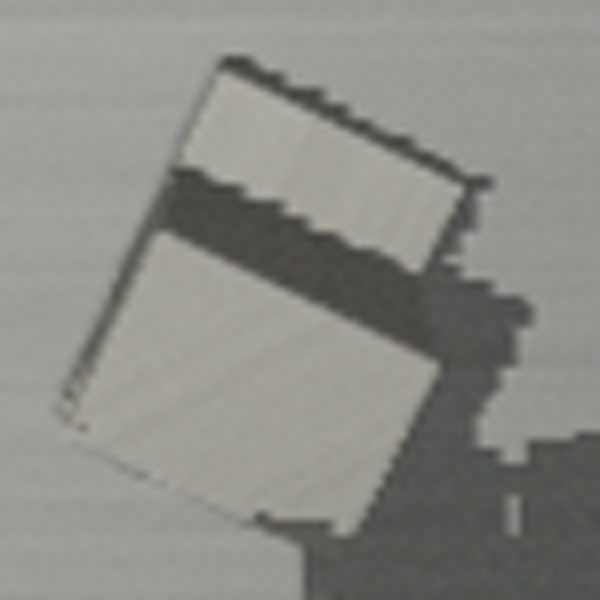

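```bash
python3 - <<'E'
from h import *
C=cam("wrist"); g=lambda u,v,z:px2w(C,(285+u/8-.44,130+v/8-.44),z)
q=[g(*p,.087) for p in [(155,232),(440,362),(352,535),(65,415)]]; c=sum(q)/4
e=(q[1]-q[0])+(q[2]-q[3]); print("y axis",np.degrees(np.arctan2(e[1],e[0])),[np.linalg.norm(q[i]-q[(i+1)%4]).round(4) for i in range(4)],c)
f=[g(*p,.032) for p in [(225,65),(470,185)]]; d=f[1]-f[0]; a=np.arctan2(d[1],d[0]); m=sum(f)/2; print(np.degrees(a),np.linalg.norm(d), m+.03*np.array([np.sin(a),-np.cos(a),0]))
for p in [(157,220),(220,224),(219,277),(161,274)]: print(px2w(C,p,0).round(3))
for p in [(305,282),(391,281)]: print("stud",px2w(C,p,.039).round(4))
b=[px2w(C,p,.012) for p in [(235,101),(470,99),(445,292),(253,295)]]; print("base",[x.round(3)[:2] for x in b])
print([px2w(C,p,.005).round(3)[:2] for p in [(549,109),(534,190),(524,82),(587,82),(493,256),(549,258)]])
E
for y in 154 ; do python3 to.py 0.508 -0.087 0.15 $y; done
```

```text
y axis 67.96052466588588 [np.float64(0.0393), np.float64(0.0253), np.float64(0.0399), np.float64(0.0262)] [ 0.50062915 -0.08550876  0.087     ]
66.33916996010618 0.03960113890905057 [ 0.50227029 -0.08515298  0.032     ]
[ 0.589 -0.301  0.   ]
[ 0.592 -0.216  0.   ]
[ 0.676 -0.223  0.   ]
[ 0.674 -0.307  0.   ]
stud [ 0.6545 -0.0955  0.039 ]
stud [0.6487 0.0182 0.039 ]
base [array([ 0.43 , -0.184]), array([0.418, 0.091]), array([0.682, 0.106]), array([ 0.697, -0.171])]
[array([0.425, 0.191]), array([0.526, 0.2  ]), array([0.396, 0.154]), array([0.394, 0.228]), array([0.625, 0.168]), array([0.625, 0.248])]
2.42 [ 0.5093 -0.0834  0.2489] [ 180.     0.  -177.8] F [-0.1  0.8  0.3] 0.0857
(array([ 0.02, -0.06,  1.65]), np.float64(3.52))
```

```bash
python3 -m creep '[[0.1,-0.05,1,1.3,1],[0.1,-0.05,1.5,2.6,1],[0.1,-0.05,2,3.15,1],[0.1,-0.05,3.25,3.15,1],[0.1,-0.05,3.25,3.15,1]]' >/dev/null;  python3 -m creep '[[0,0,0,0,1],[0,0,0,0,0.2],[0,0,0,0,0.2],[0,0,0,0,0.2],[0,0,0,0,0.2]]' 50; python3 to.py 0.503 -0.086 0.054 157
```

```text
clock: 3.68
position: [0.5042, -0.0877, 0.0549]
tool_rot: [3.141, 0.002, 2.738]
force: [-3.0, 0.3, 15.9]
grip_width: 0.0394
finger_force: 48.4
3.67 [ 0.5042 -0.0877  0.0549] [1.800e+02 1.000e-01 1.569e+02] F [-3.   0.3 15.9] 0.0394
(array([0.03, 0.02, 0.02]), np.float64(-0.02))
```

```bash
python3 -m creep '[[0,0,-1.0,0,0.2],[0,0,-1.0,0,0.2]]'; python3 to.py 0.632 -0.263 0.11 177.5
```

```text
clock: 3.92
position: [0.5053, -0.0879, 0.1173]
tool_rot: [3.14, 0.005, 2.737]
force: [-1.0, 0.3, -3.6]
grip_width: 0.0394
finger_force: 53.1
3.92 [ 0.5053 -0.0879  0.1173] [179.9   0.3 156.8] F [-1.   0.3 -3.6] 0.0394
(array([-3.09, -1.85,  0.13]), np.float64(-2.58))
```

```bash
python3 -m creep '[[-3.09,-1.85,0.1,-2.58,0.2],[-3.09,-1.85,0.1,-2.58,0.2],[-3.09,-1.85,0.1,-2.58,0.2],[-3.09,-1.85,0.1,-2.58,0.2],[-3.09,-1.85,0.1,-2.58,0.2]]'; python3 to.py 0.632 -0.263 0.043 177.5
```

```text
clock: 4.55
position: [0.6301, -0.2647, 0.1065]
tool_rot: [-3.141, -0.001, 3.095]
force: [-1.0, 0.3, -4.0]
grip_width: 0.0395
finger_force: 52.8
4.55 [ 0.6301 -0.2647  0.1065] [-1.800e+02 -1.000e-01  1.774e+02] F [-1.   0.3 -4. ] 0.0395
(array([-0.03,  0.03,  1.06]), np.float64(-0.02))
```

```bash
python3 -m creep '[[0,0,0.7,0,0.2],[0,0,0.9,0,0.2],[0,0,1.02,0,0.2],[0,0,1.04,0,0.2]]';python3 -m creep '[[0,0,0,0,0.65],[0,0,0,0,0.65],[0,0,0,0,0.65],[0,0,-1,0,0.65],[0,0,-2,0,0.65]]';python3 -m creep '[[1,0,-2,0,0.65],[1,0,-2,0,0.65],[1,0,-2,0,0.65]]'; python3 - <<'E'
from h import *
cv2.imwrite("pics/w2.png",grab_frame("wrist")[60:360,60:460]); C=cam("wrist")
E
```

```text
clock: 5.05
position: [0.6306, -0.2624, 0.0459]
tool_rot: [-3.141, 0.0, 3.098]
force: [0.5, 0.2, -2.9]
grip_width: 0.0397
finger_force: 52.7
clock: 5.68
position: [0.6301, -0.2625, 0.1667]
tool_rot: [3.141, -0.001, 3.098]
force: [-0.4, 0.2, 1.0]
grip_width: 0.0559
finger_force: 0.0
clock: 6.05
position: [0.5702, -0.261, 0.2901]
tool_rot: [-3.14, 0.006, 3.096]
force: [-0.7, 0.9, -0.0]
grip_width: 0.0552
finger_force: 0.0
```

View pics/w2.png

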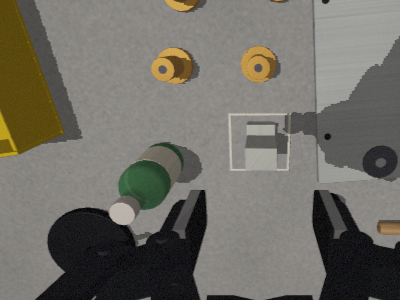

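```bash
python3 - <<'E'
from h import *
C=cam("wrist")
print([px2w(C,(60+u,60+v),z).round(3)[:2] for u,v,z in [(247,122,.02),(277,122,.02),(230,114,0),(289,114,0),(290,171,0),(230,171,0)]])
E
python3 to.py 0.47 0.19 0.25 184.5
```

```text
[array([ 0.594, -0.278]), array([ 0.596, -0.236]), array([ 0.586, -0.303]), array([ 0.59 , -0.218]), array([ 0.68 , -0.217]), array([ 0.676, -0.309])]
6.1 [ 0.5702 -0.2606  0.2889] [-179.9    0.3  177.4] F [0.7 0.2 0.2] 0.0553
(array([2.01, 7.43, 0.63]), np.float64(-0.88))
```

```bash
python3 to.py 0.628 -0.262 0.047 177.4; python3 -m creep '[[-0.97,-0.02,1,0,0.65],[-0.97,-0.02,2,0,0.65],[-0.97,-0.02,3,0,0.65],[-0.97,-0.02,4,0,0.65],[-0.97,-0.02,4,0,0.65]]';python3 -m creep '[[0,0,0,0,0.2],[0,0,0,0,0.2],[0,0,0,0,0.2],[0,0,-0.2,0,0.2],[-0.12,0,-0.2,0,0.2]]';python3 -m creep '[[0,0,0,0,0.2],[0,0,0.1,0,0.2],[0,0,0.2,0,0.2],[0,0,0.2,0,0.2]]';python3 -m creep '[[0,0,0,0,0.65],[0,0,0,0,0.65],[0,0,0,0,0.65],[0,0,-1,0,0.65],[0,0,-2,0,0.65]]';python3 -m creep '[[1.5,0,-2,0,0.65],[1.5,0,-2,0,0.65],[1.5,0,-2,0,0.65]]';  python3 - <<'E'
from h import *
C=cam("wrist"); a=grab_frame("wrist"); 
K,Rw,o=C
# rectify bench plane around park at 0.5 mm/px, z=0
def H(z):
    P=np.array([[.55,-.35,z],[.55,-.17,z],[.71,-.17,z],[.71,-.35,z]]); return cv2.getPerspectiveTransform(np.float32([w2px(C,p) for p in P]),np.float32([[0,0],[360,0],[360,320],[0,320]]))
cv2.imwrite("pics/park.png",np.hstack([cv2.warpPerspective(a,H(z),(360,320)) for z in (0,.02)]))
E
python3 to.py 0.47 0.19 0.25 184.5
```

```text
6.1 [ 0.5702 -0.2606  0.2889] [-179.9    0.3  177.4] F [0.7 0.2 0.2] 0.0553
(array([-0.94,  0.03,  4.04]), np.float64(0.01))
clock: 6.72
position: [0.6259, -0.2624, 0.0404]
tool_rot: [3.139, -0.008, 3.098]
force: [-0.1, -0.2, 0.2]
grip_width: 0.0555
finger_force: 0.0
clock: 7.35
position: [0.6365, -0.2645, 0.0593]
tool_rot: [-3.141, 0.002, 3.097]
force: [-0.0, 0.5, -3.1]
grip_width: 0.0392
finger_force: 55.2
clock: 7.85
position: [0.6357, -0.2639, 0.0452]
tool_rot: [3.141, -0.0, 3.098]
force: [-1.7, 1.5, 4.6]
grip_width: 0.0391
finger_force: 57.3
clock: 8.48
position: [0.6353, -0.2639, 0.1664]
tool_rot: [3.141, -0.001, 3.098]
force: [-0.2, -0.3, 0.9]
grip_width: 0.0556
finger_force: 0.0
clock: 8.85
position: [0.5447, -0.2608, 0.2887]
tool_rot: [-3.14, 0.003, 3.097]
force: [0.3, -0.7, -1.3]
grip_width: 0.0555
finger_force: 0.0
8.9 [ 0.5442 -0.2612  0.2902] [-179.9    0.3  177.4] F [ 1.2 -1.7  3.7] 0.0555
(array([1.58, 7.46, 0.65]), np.float64(-0.89))
```

View pics/park.png

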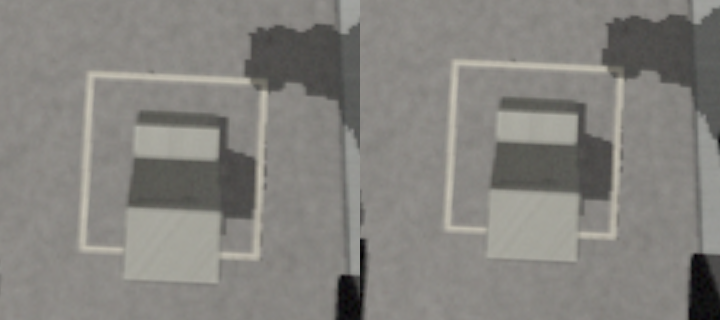

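```bash
python3 -m creep '[[1.58,7.46,0.65,-0.89,1],[1.58,7.46,0.65,-0.89,1],[1.58,7.46,0.65,-0.89,1],[1.58,7.46,0.65,-0.89,1],[1.58,7.46,0.65,-0.89,1]]' >/dev/null; python3 -m creep '[[0.4,2.3,0.1,0,1],[0.4,2.3,0.1,0,1],[0.4,2.3,0.1,0,1],[0.4,2.3,0.1,0,1]]' >/dev/null; python3 to.py 0.47 0.19 0.25 184.5; cat > plate.py <<'E'
from h import *
def plates(n="wrist",zt=.005,name="nestA_grip"):
    C=cam(n); cv2.imwrite("pics/_l.png",grab_frame(n)); out=[]
    for d in silhouettes(n,name):
        m=d["mask"].astype(np.uint8); cs=max(cv2.findContours(m,0,2)[0],key=cv2.contourArea)[:,0]
        w=np.float32([px2w(C,p,zt)[:2]*1000 for p in cs]); (c,s,a)=cv2.minAreaRect(w); out.append((d["p"],np.round(c,1),np.round(s,1),round(a,1)))
    return out
if __name__=="__main__":
    for n in ("wrist","top"):
        for o in plates(n): print(n,o)
E
python3 plate.py
```

```text
10.03 [0.4595 0.1833 0.2525] [-180.    -0.  -175.3] F [-0.1 -0.7 -0.1] 0.0851
(array([-0.18,  0.1 ,  0.04]), np.float64(0.03))
wrist (0.85, array([509.5, 196.5]), array([230.5,  77.9]), 4.3)
wrist (0.64, array([750.5, 173.9]), array([68.7, 39.6]), 84.9)
top (0.73, array([553. , 198.6]), array([143.5,  83.5]), 2.0)
top (0.61, array([557.8, -43.4]), array([271.1, 280.6]), 2.3)
```

```bash
python3 to.py 0.4756 0.1939 0.023 184.3; python3 -m creep '[[-0.28,0.15,1,0,1],[-0.28,0.15,2,0,1],[-0.28,0.15,3,0,1],[-0.28,0.15,3.6,0,1],[-0.28,0.15,3.8,0,1]]' >/dev/null; python3 to.py 0.4756 0.1939 0.023 184.3
```

```text
10.22 [0.4602 0.1813 0.2528] [-180.     0.  -175.5] F [-0.5 -0.5  1. ] 0.0856
(array([-0.27,  0.19,  3.83]), np.float64(0.02))
10.85 [0.4752 0.1916 0.0231] [-1.799e+02 -1.000e-01 -1.755e+02] F [-0.1 -0.1  0.1] 0.0855
(array([-0.01,  0.04,  0.  ]), np.float64(0.03))
```

```bash
python3 -m creep '[[0,0.03,0,0,0.05],[0,0.03,0,0,0.05],[0,0.03,0,0,0.05],[0,0.03,0,0,0.05],[0,0.03,0,0,0.05]]' 40 | tail -2;  python3 -m creep '[[0,0,-0.4,0,0.05],[0,0,-0.8,0,0.05],[0,0,-1.2,0,0.05],[0,0,-1.2,0,0.05]]'; python3 - <<'E'
from h import *
a=grab_frame("scene")[100:260,260:470]; cv2.imwrite("pics/s1.png",cv2.resize(a,None,fx=3.5,fy=3.5))
E
python3 to.py 0.460 0.012 0.095 182
```

```text
grip_width: 0.0155
finger_force: 39.4
clock: 11.98
position: [0.4763, 0.1951, 0.0983]
tool_rot: [3.141, 0.003, -3.061]
force: [0.0, -0.5, -2.4]
grip_width: 0.0152
finger_force: 40.2
12.03 [0.4758 0.1948 0.0972] [ 1.800e+02  1.000e-01 -1.754e+02] F [-0.   0.6 -3.5] 0.0155
(array([ 0.51, -3.02,  0.03]), np.float64(0.33))
```

View pics/s1.png

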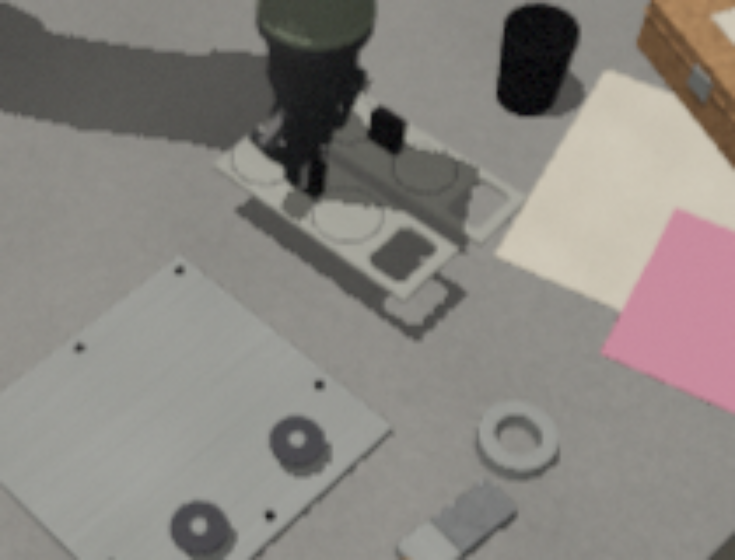

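```bash
python3 -m creep '[[0.5,-3.02,0,0.33,0.05],[0.5,-3.02,0,0.33,0.05],[0.5,-3.02,0,0.33,0.05],[0.5,-3.02,0,0.33,0.05],[0.5,-3.02,0,0.33,0.05]]'; python3 to.py 0.460 0.0122 0.041 182
```

```text
clock: 12.65
position: [0.46, 0.012, 0.0962]
tool_rot: [3.141, -0.001, -3.108]
force: [0.9, 0.4, -1.8]
grip_width: 0.015
finger_force: 40.6
12.65 [0.46   0.012  0.0962] [ 180.    -0.  -178.1] F [ 0.9  0.4 -1.8] 0.015
(array([-0.  ,  0.  ,  0.92]), np.float64(-0.01))
```

```bash
python3 -m creep '[[0,0,0.5,0,0.05],[0,0,0.85,0,0.05],[0,0,0.9,0,0.05],[0,0,0.9,0,0.05]]'; python3 -m creep '[[-0.15,0,0,0,0.05],[-0.3,0,0,0,0.05],[-0.46,0.02,0,0,0.05],[-0.46,0.02,0,0,0.05]]'
```

```text
clock: 13.15
position: [0.4603, 0.0126, 0.0429]
tool_rot: [3.141, -0.0, -3.106]
force: [0.2, -0.5, -2.0]
grip_width: 0.0156
finger_force: 40.5
clock: 13.65
position: [0.4886, 0.014, 0.0428]
tool_rot: [3.141, 0.001, -3.107]
force: [-0.2, -0.6, -2.5]
grip_width: 0.0153
finger_force: 40.5
```

Tip is under the head with no contact; raise the block to tilt the plate.

```bash
python3 -m creep '[[0,0,-0.2,0,0.05],[0,0,-0.4,0,0.05],[0,0,-0.55,0,0.05]]' 30;python3 -m creep '[[-0.06,0,-0.15,0,0.05],[-0.12,0,-0.3,0,0.05],[-0.17,0,-0.45,0,0.05]]'; python3 - <<'E'
from h import *
a=grab_frame("scene")[140:290,230:420]; cv2.imwrite("pics/s2.png",cv2.resize(a,None,fx=3.5,fy=3.5))
print(status.observe()["moment"])
E
```

```text
clock: 14.02
position: [0.4878, 0.0139, 0.0769]
tool_rot: [3.142, 0.001, -3.107]
force: [1.2, 0.4, -5.7]
grip_width: 0.015
finger_force: 39.7
clock: 14.4
position: [0.4982, 0.0143, 0.1034]
tool_rot: [-3.142, 0.0, -3.107]
force: [0.6, -0.8, -5.7]
grip_width: 0.0151
finger_force: 39.5
[-0.03121404  0.63983916 -0.01913592]
```

View pics/s2.png

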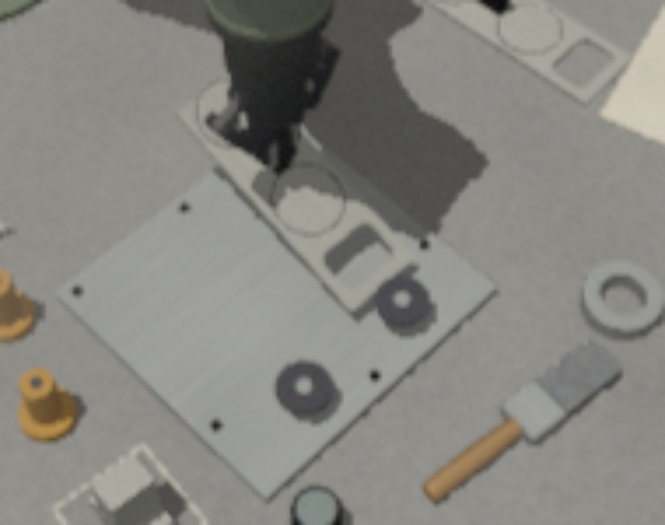

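```bash
python3 -m creep '[[-0.14,0,0,0,0.05],[-0.2,0,-0.1,0,0.05],[-0.26,0,-0.18,0,0.05],[-0.32,0,-0.26,0,0.05],[-0.32,0,-0.26,0,0.05]]'; python3 -c "
from h import *;print(status.observe()['moment'])"
```

```text
clock: 15.08
position: [0.5175, 0.0149, 0.1188]
tool_rot: [3.142, 0.001, -3.107]
force: [-1.1, -0.7, -4.0]
grip_width: 0.0151
finger_force: 39.8
[-0.01558749  0.15568405 -0.0534847 ]
```

```bash
python3 -m creep '[[0.3,0,0,0,0.05],[0.6,0,0,0,0.05],[0.6,0,-0.5,0,0.05],[0.6,0,-0.9,0,0.05]]' 40;  python3 -m creep '[[-0.6,0,0,0,0.05],[-1.6,0,0,0,0.05],[-1.6,0,0.0,0,0.05],[-1.6,0,0,0,0.05]]'; python3 - <<'E'
from h import *
a=grab_frame("scene")[160:260,280:400];a=cv2.resize(a,None,fx=3.3,fy=4,interpolation=2)
b=grab_frame("top")[140:240,280:400]; cv2.imwrite("pics/s3.png",np.hstack([a,cv2.resize(b,None,fx=3.3,fy=4,interpolation=2)]))
E
python3 to.py .5778 .0165 .111 182
```

```text
clock: 15.58
position: [0.4812, 0.0137, 0.1734]
tool_rot: [3.142, 0.001, -3.107]
force: [1.0, 0.4, -1.7]
grip_width: 0.0151
finger_force: 40.0
clock: 16.08
position: [0.5766, 0.0169, 0.172]
tool_rot: [-3.142, -0.001, -3.107]
force: [0.7, 0.1, -3.6]
grip_width: 0.0151
finger_force: 40.0
16.18 [0.5764 0.0169 0.1724] [-180.   -0. -178.] F [-0.5 -0.4 -2.9] 0.0157
(array([-0.02, -0.01,  1.02]), np.float64(-0.0))
```

View pics/s3.png

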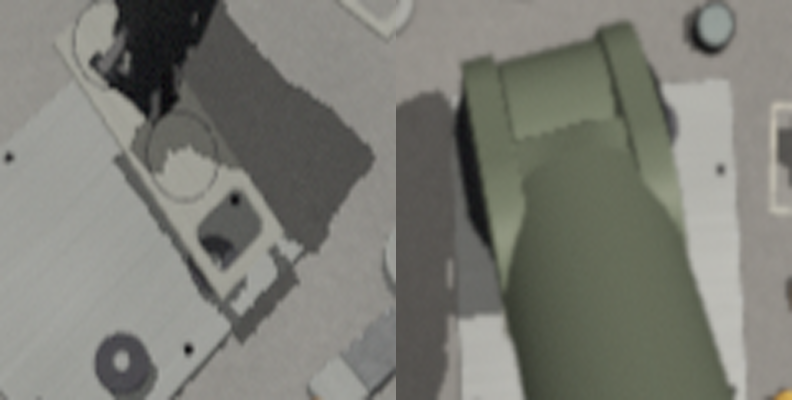

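```bash
cat > model.py <<'E'
from h import *
def draw(img,x0,y0,fx,fy,th,dx=0,dy=0,yaw=2.,S=None,C=None):
    s=status.observe(); C=cam("scene")
    P=np.array(s["position"])+[dx,dy,.011]; t=np.radians(th); y=np.radians(yaw)
    u=np.array([np.cos(y)*np.cos(t),np.sin(y)*np.cos(t),-np.sin(t)]); w=np.array([-np.sin(y),np.cos(y),0]); v=np.cross(u,w)
    f=lambda a,b,n:(w2px(C,P+a*u+b*w+n*v)-[x0,y0])*[fx,fy]
    for A,col in (([(-.0805,.039),(.1485,.039),(.1485,-.039),(-.0805,-.039)],(0,0,255)),([(.0955,.029),(.1365,.029),(.1365,-.029),(.0955,-.029)],(0,255,255))):
        cv2.polylines(img,[np.int32([f(a,b,-.029) for a,b in A])],True,col,1)
    for q in S or []:
        k=np.linspace(0,2*np.pi,40); cv2.polylines(img,[np.int32([(w2px(C,[q[0]+.024*np.cos(i),q[1]+.024*np.sin(i),.039])-[x0,y0])*[fx,fy] for i in k])],True,(0,255,0),1)
    return img
E
python3 - <<'E'
from model import *
im=cv2.imread("pics/s3.png")[:,:396]; S=[(.6488,.019),(.653,-.096)]
cv2.imwrite("pics/s4.png",np.hstack([draw(im.copy(),280,160,3.3,4,t,S=S) for t in (26,31)]))
E
```

```text
(no output)
```

View pics/s4.png

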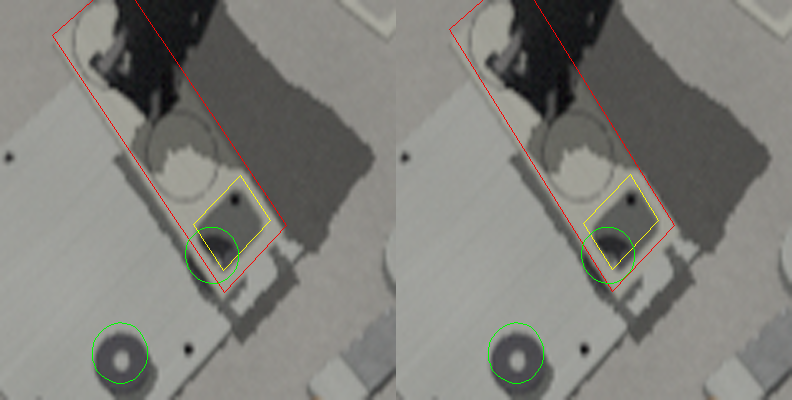

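```bash
python3 -m creep '[[0.07,-0.025,0.5,0,0.05],[0.07,-0.025,0.8,0,0.05],[0.07,-0.025,0.95,0,0.05],[0.07,-0.025,1.05,0,0.05],[0.07,-0.025,1.14,0,0.05]]';  python3 -m creep '[[0,0,0,0,0.05]]'; python3 - <<'E'
from h import *
a=grab_frame("scene")[160:260,280:400];cv2.imwrite("pics/s5.png",cv2.resize(a,None,fx=5,fy=5,interpolation=2))
print(status.observe()["moment"])
E
python3 to.py .572 .0155 .104 182
```

```text
clock: 16.8
position: [0.5731, 0.0154, 0.1043]
tool_rot: [-3.142, 0.0, -3.107]
force: [-7.4, 0.0, 10.6]
grip_width: 0.0155
finger_force: 41.8
clock: 16.92
position: [0.5733, 0.0154, 0.1042]
tool_rot: [3.142, 0.001, -3.107]
force: [1.0, -0.4, -0.7]
grip_width: 0.0149
finger_force: 40.1
[ 0.05378194  0.0130881  -0.0305023 ]
16.98 [0.5733 0.0154 0.1043] [ 180.    0. -178.] F [ 0.6  0.3 -2.1] 0.0156
(array([0.02, 0.  , 0.  ]), np.float64(-0.0))
```

View pics/s5.png

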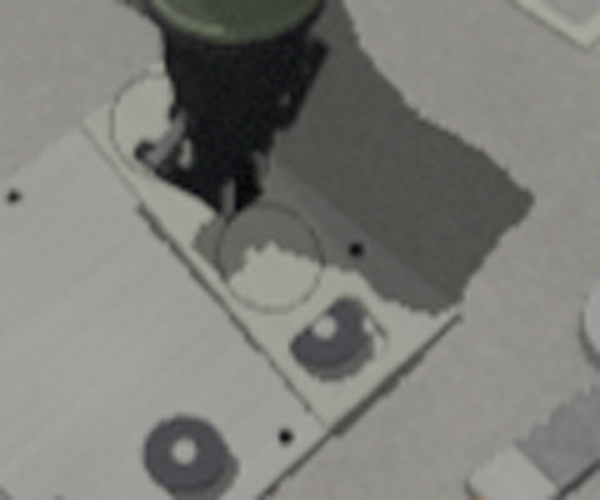

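```bash
python3 -m creep '[[0.12,0,0,0,0.05],[0.24,0,0,0,0.05],[0.35,0,0,0,0.05],[0.35,0,0,0,0.05]]';python3 to.py .552 .0148 .104 182
```

```text
clock: 17.48
position: [0.5514, 0.0146, 0.1041]
tool_rot: [-3.142, -0.0, -3.107]
force: [0.2, 0.4, -3.4]
grip_width: 0.0153
finger_force: 40.0
17.48 [0.5514 0.0146 0.1041] [-180.   -0. -178.] F [ 0.2  0.4 -3.4] 0.0153
(array([-0.01,  0.  ,  0.  ]), np.float64(-0.0))
```

```bash
python3 -m creep '[[0,0,0.12,0,0.05],[0.07,0,0.23,0,0.05],[0.15,0,0.34,0,0.05],[0.2,0,0.45,0,0.05]]' 25;python3 to.py .5 .0148 .104 182;python3 -m creep '[[0.07,0,0.12,0,0.05],[0.1,0,0.2,0,0.05],[0.14,0,0.28,0,0.05],[0.18,0,0.36,0,0.05]]';python3 to.py .52 .0148 .035 182
```

```text
clock: 17.98
position: [0.5393, 0.0141, 0.0764]
tool_rot: [-3.141, -0.001, -3.107]
force: [-2.3, 0.4, 1.7]
grip_width: 0.0153
finger_force: 39.6
17.98 [0.5393 0.0141 0.0764] [-180.   -0. -178.] F [-2.3  0.4  1.7] 0.0153
(array([ 0.66,  0.03, -0.46]), np.float64(-0.0))
clock: 18.48
position: [0.5294, 0.0139, 0.0552]
tool_rot: [3.142, 0.001, -3.107]
force: [1.8, -0.5, 0.3]
grip_width: 0.0149
finger_force: 39.0
18.48 [0.5294 0.0139 0.0552] [ 180.    0. -178.] F [ 1.8 -0.5  0.3] 0.0149
(array([0.16, 0.02, 0.34]), np.float64(-0.0))
```

```bash
python3 -m creep '[[0.04,0,0.1,0,0.05],[0.07,0,0.2,0,0.05],[0.1,0,0.3,0,0.05],[0.1,0,0.35,0,0.05],[0.1,0,0.37,0,0.05]]';python3 to.py .5228 .0138 .035 182; python3 - <<'E'
from h import *
a=grab_frame("scene")[140:260,250:400];cv2.imwrite("pics/s6.png",cv2.resize(a,None,fx=4,fy=4,interpolation=2))
E
```

```text
clock: 19.1
position: [0.5245, 0.0137, 0.0353]
tool_rot: [-3.141, 0.003, -3.107]
force: [-6.1, 3.4, 51.3]
grip_width: 0.0154
finger_force: 52.0
19.1 [0.5245 0.0137 0.0353] [-180.     0.2 -178. ] F [-6.1  3.4 51.3] 0.0154
(array([0.03, 0.  , 0.  ]), np.float64(-0.01))
```

View pics/s6.png

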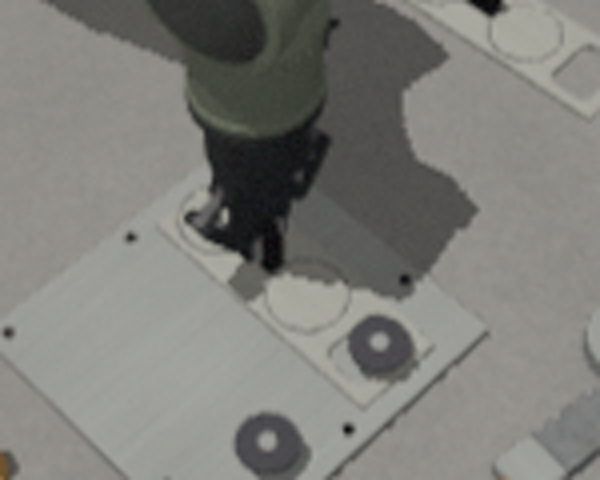

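```bash
python3 -m creep '[[0,0,-0.02,0,0.05],[0,0,-0.02,0,0.5],[0,0,-0.02,0,0.5],[0,0,-0.02,0,0.5],[0,0,-0.02,0,0.5]]' 40;python3 -m creep '[[0,0,-1,0,0.5],[0.5,0,-2,0,0.5],[1,0,-3,0,0.5],[1,0,-3.5,0,0.5],[1,0,-3.6,0,0.5]]'; python3 - <<'E'
from plate import *
for o in plates("wrist",.017): print(o)
E
python3 to.py .44 .33 .25 185
```

```text
clock: 19.77
position: [0.523, 0.0136, 0.0342]
tool_rot: [-3.142, -0.0, -3.107]
force: [0.5, 0.8, 0.4]
grip_width: 0.0429
finger_force: 0.0
clock: 20.4
position: [0.4638, 0.0116, 0.2528]
tool_rot: [3.141, 0.004, -3.107]
force: [0.4, -0.9, 1.0]
grip_width: 0.0426
finger_force: 0.0
(0.88, array([556.3,  16.4]), array([230. ,  79.9]), 1.9)
20.5 [0.4634 0.0115 0.2506] [-1.80e+02  1.00e-01 -1.78e+02] F [-0.7 -0.3 -0.5] 0.0425
(array([0.21, 5.32, 0.01]), np.float64(-0.38))
```

```bash
python3 to.py .523 .0136 .035 182; python3 -m creep '[[-1,0,1,0,0.5],[-1,0,2,0,0.5],[-1,0,3,0,0.5],[-1,0,3.6,0,0.5],[-1,0,3.6,0,0.5]]'; python3 -m creep '[[0,0,0,0,0.05],[0,0,0,0,0.05],[0,0,0,0,0.05],[-0.08,0,0,0,0.05],[-0.16,0,0,0,0.05]]' 30;python3 -m creep '[[0,0,0,0,0.05],[0,0,0,0,0.5],[0,0,0,0,0.5],[0,0,0,0,0.5]]' 40;python3 -m creep '[[0,0,-1,0,0.5],[0.5,0,-2,0,0.5],[1,0,-3,0,0.5],[1,0,-3.5,0,0.5],[1,0,-3.6,0,0.5]]'; python3 - <<'E'
from plate import *
for o in plates("wrist",.017): print(o)
E
python3 to.py .44 .33 .25 185
```

```text
20.5 [0.4634 0.0115 0.2506] [-1.80e+02  1.00e-01 -1.78e+02] F [-0.7 -0.3 -0.5] 0.0425
(array([-0.99,  0.  ,  3.59]), np.float64(-0.0))
clock: 21.12
position: [0.5202, 0.0136, 0.0305]
tool_rot: [-3.141, -0.008, -3.107]
force: [0.5, 0.4, 0.6]
grip_width: 0.0427
finger_force: 0.0
clock: 21.75
position: [0.5321, 0.0138, 0.0361]
tool_rot: [-3.141, -0.001, -3.107]
force: [-13.6, -0.2, 23.8]
grip_width: 0.0157
finger_force: 33.1
clock: 22.25
position: [0.5329, 0.014, 0.0346]
tool_rot: [3.142, 0.0, -3.107]
force: [-0.3, 0.6, -0.2]
grip_width: 0.0427
finger_force: 0.0
clock: 22.88
position: [0.4735, 0.0119, 0.2529]
tool_rot: [3.141, 0.004, -3.107]
force: [0.9, 0.2, -0.6]
grip_width: 0.0424
finger_force: 0.0
(0.81, array([564.6,  16.5]), array([229.6,  77.9]), 2.0)
22.98 [0.473  0.0119 0.2507] [-1.80e+02  1.00e-01 -1.78e+02] F [-0.3 -0.3 -0.6] 0.0429
(array([0.37, 5.32, 0.01]), np.float64(-0.38))
```

```bash
python3 -m creep '[[0.37,5.32,0,-0.38,1],[0.37,5.32,0,-0.38,1],[0.37,5.32,0,-0.38,1],[0.37,5.32,0,-0.38,1],[0.37,5.32,0,-0.38,1]]' >/dev/null; python3 -m creep '[[0,0.3,0,0,1],[0,0.3,0,0,1]]' >/dev/null;  python3 - <<'E'
from plate import *
for o in plates("wrist",.005): print(o)
s=status.observe();print(s["position"],np.degrees(s["tool_rot"]))
E
```

```text
(0.82, array([571.8,   4.1]), array([239.3,  94.4]), 1.7)
[0.43913262 0.339157   0.24942683] [-1.79914980e+02 -6.54038431e-02 -1.75059291e+02]
```

```bash
python3 -m creep '[[-0.3,0,0,0,1],[-0.3,0,0,0,1]]' >/dev/null; python3 - <<'E'
from plate import *
for n in ("nestB_grip","nestA_ring2"):
  for o in plates("wrist",.005,n): print(o)
s=status.observe();print(s["position"],np.degrees(s["tool_rot"]))
E
```

```text
(0.63, array([481. , 344.9]), array([230.1,  78.4]), 5.2)
(0.68, array([571.8,   4.6]), array([238.2,  93.1]), 2.0)
[0.45646656 0.34165591 0.25039239] [-1.79988639e+02 -9.95308643e-03 -1.75015516e+02]
```

```bash
python3 to.py 0.4471 0.3418 0.023 185.2; python3 -m creep '[[0.16,0.01,1,0,1],[0.16,0.01,2,0,1],[0.16,0.01,3,0,1],[0.16,0.01,3.6,0,1],[0.16,0.01,3.79,0,1]]' >/dev/null; python3 -m creep '[[0,0,0,0,1],[0,0,0,0,0.05],[0,0,0,0,0.05],[0,0,0,0,0.05],[0,0,0,0,0.05]]' 40; python3 -m creep '[[0,0,0,0,0.05],[0,0,-0.5,0,0.05],[0,0,-1.2,0,0.05],[0,0,-1.2,0,0.05]]'; python3 to.py 0.464 -0.103 0.095 182
```

```text
24.4 [0.4565 0.3417 0.2504] [-180.   -0. -175.] F [ 0.8 -0.3  0. ] 0.0854
(array([0.15, 0.02, 3.79]), np.float64(-0.03))
clock: 25.65
position: [0.4473, 0.342, 0.0234]
tool_rot: [3.141, 0.0, -3.054]
force: [-1.5, -1.5, 9.4]
grip_width: 0.0157
finger_force: 39.4
clock: 26.15
position: [0.4482, 0.3428, 0.0975]
tool_rot: [3.139, 0.003, -3.054]
force: [0.3, 0.4, -4.1]
grip_width: 0.0152
finger_force: 39.9
26.15 [0.4482 0.3428 0.0975] [ 179.9    0.2 -175. ] F [ 0.3  0.4 -4.1] 0.0152
(array([ 0.39, -7.43,  0.02]), np.float64(0.37))
```

```bash
python3 -m creep '[[0,0,-0.5,0,0.05],[0.39,-7.43,-0.5,0.37,0.05],[0.39,-7.43,-0.5,0.37,0.05],[0.39,-7.43,-0.5,0.37,0.05],[0.39,-7.43,-0.5,0.37,0.05]]' >/dev/null; python3 to.py 0.464 -0.103 0.125 182
```

```text
26.77 [0.4552 0.0901 0.1242] [-1.800e+02 -1.000e-01 -1.779e+02] F [ 1.5 -1.  -3.6] 0.0151
(array([-0.03, -3.22, -0.01]), np.float64(0.01))
```

```bash
python3 -m creep '[[-0.03,-3.22,0,0,0.05],[-0.03,-3.22,0,0,0.05],[-0.03,-3.22,0,0,0.05],[-0.03,-3.22,0,0,0.05],[-0.03,-3.22,0,0,0.05]]' >/dev/null; python3 to.py 0.464 -0.103 0.043 182; python3 -m creep '[[0,0,0.7,0,0.05],[0,0,1.2,0,0.05],[0,0,1.35,0,0.05],[0,0,1.35,0,0.05]]'; python3 to.py 0.500 -0.102 0.043 182
```

```text
27.4 [ 0.4641 -0.1009  0.1243] [ 1.80e+02 -1.00e-01 -1.78e+02] F [-0.6  0.  -3.7] 0.0154
(array([ 0.  , -0.04,  1.35]), np.float64(-0.0))
clock: 27.9
position: [0.4646, -0.0998, 0.044]
tool_rot: [3.141, -0.001, -3.104]
force: [0.8, 0.5, -3.7]
grip_width: 0.0155
finger_force: 40.5
27.9 [ 0.4646 -0.0998  0.044 ] [ 180.    -0.  -177.9] F [ 0.8  0.5 -3.7] 0.0155
(array([-0.59, -0.06,  0.02]), np.float64(0.02))
```

```bash
python3 -m creep '[[-0.2,-0.03,0,0,0.05],[-0.4,-0.05,0,0,0.05],[-0.44,-0.05,0,0,0.05],[-0.44,-0.05,0,0,0.05]]'; python3 -m creep '[[0,0,-0.14,0,0.05],[-0.05,0,-0.35,0,0.05],[-0.12,0,-0.53,0,0.05],[-0.2,0,-0.72,0,0.05],[-0.3,0,-0.9,0,0.05]]' 30; python3 -m creep '[[-0.12,0,-0.16,0,0.05],[-0.25,0,-0.32,0,0.05],[-0.37,0,-0.44,0,0.05],[-0.37,0,-0.44,0,0.05]]'; python3 to.py 0.531 -0.1008 0.1245 182
```

```text
clock: 28.4
position: [0.4912, -0.103, 0.0441]
tool_rot: [-3.142, 0.0, -3.106]
force: [-1.2, 0.3, -4.3]
grip_width: 0.0153
finger_force: 40.6
clock: 29.02
position: [0.5094, -0.1023, 0.0989]
tool_rot: [-3.142, -0.0, -3.106]
force: [-0.5, 0.0, -5.6]
grip_width: 0.0156
finger_force: 39.7
clock: 29.52
position: [0.5321, -0.1014, 0.1248]
tool_rot: [-3.142, 0.001, -3.106]
force: [-0.7, 0.3, -3.7]
grip_width: 0.0157
finger_force: 40.4
29.52 [ 0.5321 -0.1014  0.1248] [-1.800e+02  1.000e-01 -1.779e+02] F [-0.7  0.3 -3.7] 0.0157
(array([0.02, 0.01, 0.01]), np.float64(0.01))
```

```bash
python3 -m creep '[[0.35,0,0,0,0.05],[0.65,0,0,0,0.05],[0.65,0,-0.5,0,0.05],[0.65,0,-0.8,0,0.05],[0.65,0,-0.8,0,0.05]]' 40 >/dev/null; python3 to.py 0.575 -0.0992 0.172 182;  python3 -m creep '[[-0.6,0,0,0,0.05],[-1.37,0,0,0,0.05],[-1.37,0,0,0,0.05],[-1.37,0,0,0,0.05]]'; python3 - <<'E'
from h import *
a=grab_frame("scene"); cv2.imwrite("pics/s7.png",a)
for d in silhouettes("scene","nestA_grip"):
    m=d["mask"].astype(np.uint8); print(d["p"],m.sum(),(np.array(d["extent"])*[640,400,640,400]).round())
    cv2.imwrite(f"pics/m{int(d['p']*100)}.png",m*255)
E
python3 to.py 0.575 -0.0992 0.105 182
```

```text
30.15 [ 0.4931 -0.103   0.1732] [-180.     0.2 -178. ] F [ 0.7 -0.4 -3.9] 0.0156
(array([-1.37,  0.01,  0.02]), np.float64(0.01))
clock: 30.65
position: [0.5737, -0.0999, 0.1711]
tool_rot: [3.141, -0.002, -3.106]
force: [-0.7, 0.0, -3.7]
grip_width: 0.0156
finger_force: 40.5
0.76 1211 [302. 187. 361. 248.]
30.75 [ 0.5736 -0.1001  0.1718] [-1.80e+02 -1.00e-01 -1.78e+02] F [ 0.3 -0.7 -3.2] 0.0154
(array([-0.03,  0.01,  1.11]), np.float64(0.01))
```

```bash
python3 - <<'E'
from h import *
from glob import glob
C=cam("scene"); s=status.observe(); m=cv2.imread(glob("pics/m*.png")[0],0)>0
ys,xs=np.nonzero(m); print("bottom",xs[ys==ys.max()],ys.max(),"right",xs.max(),ys[xs==xs.max()],"left",xs.min(),ys[xs==xs.min()],"top",ys.min())
P=np.array(s["position"])+[0,0,.011]; y=np.radians(2)
for th in (22,26,30,34):
    t=np.radians(th); u=np.array([np.cos(y)*np.cos(t),np.sin(y)*np.cos(t),-np.sin(t)]); w=np.array([-np.sin(y),np.cos(y),0]); v=np.cross(u,w)
    Q=[(-.0805,.039),(.1485,.039),(.1485,-.039),(-.0805,-.039)]
    poly=np.int32([(w2px(C,P+a*u+b*w-.029*v)+[1.2,2])*16 for a,b in Q]); k=np.zeros(m.shape,np.uint8); cv2.fillPoly(k,[poly],1,shift=4)
    e=np.zeros_like(k); cv2.fillPoly(e,[np.int32([(w2px(C,P+a*u+b*w-.029*v)+[1.2,2])*16 for a,b in [(.0955,.029),(.1365,.029),(.1365,-.029),(.0955,-.029)]])],1,shift=4); k=k&(1-e)
    print(th,(poly/16).round(1).tolist(),"mask outside",int((m&(k==0)).sum()), "eye in mask",int((m&(e>0)).sum()))
E
```

```text
bottom [342 343] 244 right 359 [227 228 229 230] left 303 [197 198 199 200 201] top 186
22 [[285.1, 178.6], [339.3, 242.2], [318.6, 260.6], [263.1, 194.8]] mask outside 1089 eye in mask 0
26 [[285.0, 177.4], [337.6, 242.3], [317.1, 260.5], [262.9, 193.6]] mask outside 1090 eye in mask 0
30 [[285.0, 176.2], [335.8, 242.2], [315.4, 260.2], [262.9, 192.6]] mask outside 1128 eye in mask 0
34 [[285.2, 175.1], [333.9, 241.9], [313.6, 259.8], [262.9, 191.6]] mask outside 1157 eye in mask 0
```

```bash
python3 -m creep '[[-0.03,0,0.5,0,0.05],[-0.03,0.01,0.8,0,0.05],[-0.03,0.01,0.9,0,0.05]]';python3 -m creep '[[0,0,0.06,0,0.05],[0,0,0.12,0,0.05]]';python3 -m creep '[[0,0,0.05,0,0.05],[0,0,0.05,0,0.05]]'; python3 to.py 0.554 -0.1 0.105 182
```

```text
clock: 31.12
position: [0.5756, -0.0992, 0.1175]
tool_rot: [3.141, -0.001, -3.106]
force: [0.3, 0.2, -3.2]
grip_width: 0.0155
finger_force: 40.0
clock: 31.38
position: [0.5764, -0.0994, 0.1115]
tool_rot: [-3.141, 0.001, -3.106]
force: [-0.5, 0.1, -2.7]
grip_width: 0.0153
finger_force: 40.0
clock: 31.62
position: [0.5762, -0.0993, 0.1082]
tool_rot: [-3.142, -0.0, -3.106]
force: [1.2, -0.8, -2.8]
grip_width: 0.0155
finger_force: 40.0
31.62 [ 0.5762 -0.0993  0.1082] [-180.    -0.  -177.9] F [ 1.2 -0.8 -2.8] 0.0155
(array([0.37, 0.  , 0.05]), np.float64(0.01))
```

```bash
python3 -m creep '[[0,0,0.04,0,0.05],[0,0,0.04,0,0.05]]';python3 -m creep '[[0.1,0,0,0,0.05],[0.2,0,0,0,0.05],[0.2,0,0,0,0.05]]'; python3 -m creep '[[0.1,0,0,0,0.05],[0.17,0,0,0,0.05],[0.17,0,0,0,0.05]]'
```

```text
clock: 31.88
position: [0.5764, -0.0993, 0.1059]
tool_rot: [-3.142, 0.0, -3.106]
force: [-0.7, -0.0, -0.9]
grip_width: 0.0157
finger_force: 40.5
clock: 32.25
position: [0.5636, -0.0998, 0.1058]
tool_rot: [-3.141, -0.001, -3.106]
force: [-0.8, -0.3, -3.5]
grip_width: 0.0155
finger_force: 40.1
clock: 32.62
position: [0.5544, -0.1, 0.1061]
tool_rot: [3.142, 0.002, -3.106]
force: [4.0, 1.6, -2.8]
grip_width: 0.0154
finger_force: 40.1
```

```bash
python3 -m creep '[[-0.09,0,0.02,0,0.05],[-0.09,0,0.03,0,0.05]]'; python3 -m creep '[[0.09,0,0.12,0,0.05],[0.18,0,0.24,0,0.05],[0.26,0,0.38,0,0.05],[0.33,0,0.51,0,0.05]]' 25;python3 to.py .5326 -.1 .0567 182
```

```text
clock: 32.88
position: [0.5595, -0.0999, 0.1037]
tool_rot: [3.142, -0.001, -3.106]
force: [-0.7, -0.4, -4.1]
grip_width: 0.0153
finger_force: 40.0
clock: 33.38
position: [0.5388, -0.1007, 0.0727]
tool_rot: [-3.142, -0.001, -3.106]
force: [-2.4, -0.1, 2.0]
grip_width: 0.0153
finger_force: 39.3
33.38 [ 0.5388 -0.1007  0.0727] [-1.80e+02 -1.00e-01 -1.78e+02] F [-2.4 -0.1  2. ] 0.0153
(array([0.1 , 0.01, 0.27]), np.float64(0.01))
```

```bash
python3 -m creep '[[0.05,0,0.14,0,0.05],[0.1,0,0.27,0,0.05],[0.13,0,0.37,0,0.05],[0.16,0,0.47,0,0.05]]' ;python3 to.py .5265 -.1 .0355 182; python3 -m creep '[[0.02,0,0.06,0,0.05],[0.03,0,0.12,0,0.05],[0.03,0,0.15,0,0.05]]'
```

```text
clock: 33.88
position: [0.53, -0.101, 0.0448]
tool_rot: [-3.142, 0.0, -3.106]
force: [-1.2, 0.4, 0.7]
grip_width: 0.0155
finger_force: 38.8
33.88 [ 0.53   -0.101   0.0448] [-180.     0.  -177.9] F [-1.2  0.4  0.7] 0.0155
(array([0.06, 0.02, 0.15]), np.float64(0.01))
clock: 34.25
position: [0.5282, -0.101, 0.0371]
tool_rot: [-3.141, -0.0, -3.106]
force: [-18.8, 3.3, 60.4]
grip_width: 0.0154
finger_force: 47.1
```

```bash
python3 -m creep '[[0,0,-0.03,0,0.05],[-0.07,0,-0.03,0,0.05],[-0.13,0,-0.03,0,0.05],[-0.13,0,-0.03,0,0.05]]'; python3 -m creep '[[0,0,0,0,0.5],[0,0,0,0,0.5],[0,0,0,0,0.5],[0,0,-1,0,0.5],[0,0,-2,0,0.5]]' 40; python3 -m creep '[[1,0,-1,0,0.5],[1,0,-1.5,0,0.5],[1,0,-1.6,0,0.5]]'; python3 - <<'E'
from plate import *
for o in plates("wrist",.017): print(o)
for o in plates("wrist",.017,"nestB_ring1"): print(o)
s=status.observe();print(s["position"],np.degrees(s["tool_rot"]))
a=cv2.imread("pics/_l.png"); C=cam("wrist"); w=np.array([[.40,-.19],[.40,.11],[.72,.11],[.72,-.19]])
H=cv2.getPerspectiveTransform(np.float32([w2px(C,[*p,.017]) for p in w]),np.float32([[0,0],[600,0],[600,640],[0,640]]))
cv2.imwrite("pics/rect.png",cv2.warpPerspective(a,H,(600,640))[:600])
E
```

```text
clock: 34.75
position: [0.5363, -0.1006, 0.0378]
tool_rot: [3.141, -0.0, -3.106]
force: [0.2, -0.4, -3.6]
grip_width: 0.0151
finger_force: 38.3
clock: 35.38
position: [0.5356, -0.1006, 0.1592]
tool_rot: [3.141, -0.001, -3.106]
force: [-0.2, -1.6, 0.6]
grip_width: 0.0424
finger_force: 0.0
clock: 35.75
position: [0.4764, -0.1033, 0.257]
tool_rot: [-3.14, 0.005, -3.107]
force: [-0.4, 0.1, -0.1]
grip_width: 0.0427
finger_force: 0.0
(0.95, array([560.7,  15.8]), array([220.1,  79.1]), 1.9)
(0.77, array([569.6, -97.7]), array([229.4,  78.5]), 1.9)
[ 0.47601723 -0.10276593  0.25298115] [ 1.79980560e+02 -6.99857617e-02 -1.77938402e+02]
```

View pics/rect.png

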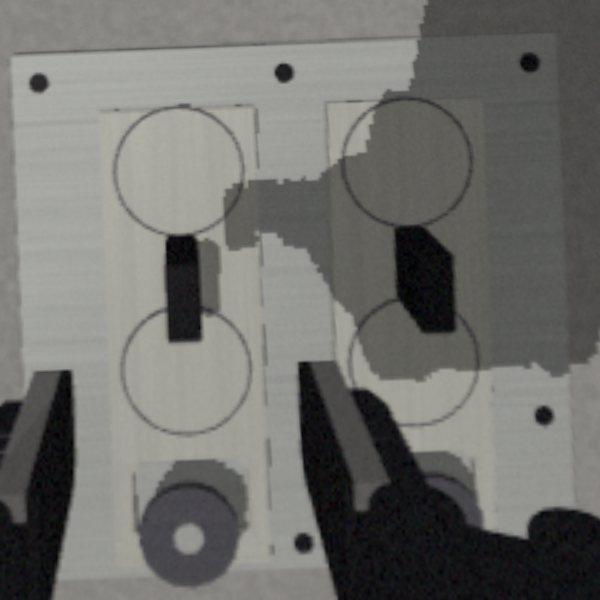

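```bash
cat > plugs.py <<'E'
from h import *
from scipy.optimize import minimize
k=np.linspace(0,2*np.pi,32,endpoint=False); cs=np.c_[np.cos(k),np.sin(k)]
def sil(C,x,y,z0):
    m=np.zeros((400,640),np.uint8)
    for r,a,b in ((.024,0,.012),(.014,.012,.062)):
        p=np.float32([w2px(C,[x+r*c,y+r*s,z0+h]) for h in (a,b) for c,s in cs]); cv2.fillConvexPoly(m,np.int32(cv2.convexHull(p)[:,0]*16),1,shift=4)
    return m
def plugs(n="wrist",z0=0,pmin=.3):
    C=cam(n); cv2.imwrite("pics/_p.png",grab_frame(n)); out=[]
    for d in silhouettes(n,"plug1_mid"):
        if d["p"]<pmin: continue
        M=d["mask"]; ys,xs=np.nonzero(M); g=px2w(C,(xs.mean(),ys.mean()),z0+.025)[:2]
        def J(q):
            s=sil(C,q[0],q[1],z0)>0; return -(s&M).sum()/max(1,(s|M).sum())
        r=minimize(J,g,method="Nelder-Mead",options=dict(initial_simplex=[g,g+[.01,0],g+[0,.01]],xatol=3e-4,fatol=1e-3)); out.append((round(d["p"],2),r.x.round(4),round(-r.fun,2)))
    return out
if __name__=="__main__":
    for o in plugs(): print(o)
E
python3 to.py .47 -.29 .27 182; python3 -m creep '[[0.1,-3.1,-0.3,0,0.8],[0.1,-3.1,-0.3,0,0.8],[0.1,-3.1,-0.3,0,0.8],[0.1,-3.1,-0.3,0,0.8],[0.1,-3.1,-0.3,0,0.8]]' >/dev/null; python3 plugs.py; python3 to.py .47 -.29 .27 182
```

```text
35.95 [ 0.476  -0.1028  0.253 ] [ 1.800e+02 -1.000e-01 -1.779e+02] F [-0.  -0.5  0. ] 0.0424
(array([ 0.21, -3.11, -0.28]), np.float64(0.01))
(0.9, array([ 0.4185, -0.2305]), np.float64(0.94))
36.67 [ 0.477  -0.2877  0.2712] [ 1.799e+02 -1.000e-01 -1.778e+02] F [ 0.5  0.5 -0.3] 0.0679
(array([ 0.12, -0.03,  0.02]), np.float64(0.02))
```

```bash
python3 to.py .4185 -.2305 .031 182; python3 -m creep '[[0.95,0.97,1,0,0.8],[0.95,0.97,2,0,0.8],[0.95,0.97,3,0,0.8],[0.95,0.97,3.8,0,0.8],[0.95,0.97,4,0,0.8]]' >/dev/null; python3 to.py .4185 -.2305 .031 182; python3 -m creep '[[0,0,0,0,0.8],[0,0,0,0,0.2],[0,0,0,0,0.2],[0,0,0,0,0.2],[0,0,0,0,0.2]]' 50; python3 -m creep '[[0,0,-0.8,0,0.2],[0,0,-1.6,0,0.2],[0,0,-1.6,0,0.2]]'; python3 to.py .4855 -.1007 .12 182
```

```text
36.67 [ 0.477  -0.2877  0.2712] [ 1.799e+02 -1.000e-01 -1.778e+02] F [ 0.5  0.5 -0.3] 0.0679
(array([0.93, 0.98, 4.  ]), np.float64(0.02))
37.3 [ 0.4163 -0.2307  0.0289] [ 179.9   -0.2 -177.8] F [0.8 0.4 1.4] 0.0681
(array([-0.04,  0.  , -0.03]), np.float64(0.02))
clock: 37.92
position: [0.4183, -0.2331, 0.0332]
tool_rot: [-3.141, 0.002, -3.106]
force: [-2.1, 2.5, 12.7]
grip_width: 0.0269
finger_force: 48.3
clock: 38.3
position: [0.4191, -0.2337, 0.1313]
tool_rot: [-3.139, 0.005, -3.106]
force: [0.9, 0.3, -6.8]
grip_width: 0.0267
finger_force: 51.8
38.3 [ 0.4191 -0.2337  0.1313] [-179.8    0.3 -178. ] F [ 0.9  0.3 -6.8] 0.0267
(array([-1.18,  2.18,  0.19]), np.float64(0.0))
```

```bash
python3 -m creep '[[-1.18,2.18,0.1,0,0.2],[-1.18,2.18,0.1,0,0.2],[-1.18,2.18,0.1,0,0.2],[-1.18,2.18,0.1,0,0.2]]' >/dev/null; python3 to.py .4855 -.1007 .0505 182
```

```text
38.8 [ 0.4839 -0.0975  0.1211] [ 180.    -0.  -177.8] F [-0.6 -0.3 -5.2] 0.0271
(array([-0.03, -0.05,  1.18]), np.float64(0.03))
```

```bash
python3 -m creep '[[-0.02,-0.05,0.6,0,0.2],[-0.02,-0.05,1,0,0.2],[-0.02,-0.05,1.15,0,0.2],[-0.02,-0.05,1.17,0,0.2]]'; python3 -m creep '[[0,0,0,0,0.6],[0,0,0,0,0.6],[0,0,0,0,0.6],[0,0,-1,0,0.6],[0,0,-2,0,0.6]]'; python3 -m creep '[[0.4,-2.6,-3.2,0,0.8],[0.4,-2.6,-3.2,0,0.8],[0.4,-2.6,-3.2,0,0.8],[0.4,-2.6,-3.2,0,0.8]]' >/dev/null; python3 plugs.py; python3 - <<'E'
from plugs import *
for o in plugs("wrist",.017): print("on plate",o)
for o in plugs("top",0,.2): print("top",o)
E
python3 to.py .4855 -.25 .27 182
```

```text
clock: 39.3
position: [0.4846, -0.103, 0.0515]
tool_rot: [-3.142, -0.001, -3.106]
force: [-0.5, 0.2, -4.4]
grip_width: 0.0269
finger_force: 51.9
clock: 39.92
position: [0.4847, -0.1023, 0.1733]
tool_rot: [3.141, -0.001, -3.105]
force: [1.1, -0.9, -0.1]
grip_width: 0.0513
finger_force: 0.0
(0.84, array([ 0.4884, -0.0955]), np.float64(0.95))
on plate (0.95, array([ 0.4854, -0.1007]), np.float64(0.91))
top (0.6, array([ 0.6366, -0.2694]), np.float64(0.68))
top (0.53, array([ 0.2926, -0.3095]), np.float64(0.44))
top (0.48, array([ 0.4866, -0.1031]), np.float64(0.9))
40.73 [ 0.4665 -0.2583  0.363 ] [ 1.800e+02 -1.000e-01 -1.779e+02] F [0.8 0.5 0.7] 0.0684
(array([-0.32,  0.13,  1.55]), np.float64(0.01))
```

```bash
cat >> plugs.py <<'E'
def brass(n="wrist"):
    C=cam(n); a=grab_frame(n); h=cv2.cvtColor(a,cv2.COLOR_BGR2HSV)
    m=((h[...,0]>8)&(h[...,0]<23)&(h[...,1]>130)&(h[...,2]>50)).astype(np.uint8); N,L,st,ce=cv2.connectedComponentsWithStats(cv2.morphologyEx(m,cv2.MORPH_CLOSE,np.ones((3,3))))
    out=[]
    for i in range(1,N):
        if st[i,4]<(60 if n=="top" else 300): continue
        M=L==i; M=cv2.morphologyEx(M.astype(np.uint8),cv2.MORPH_CLOSE,np.ones((9,9)))>0
        best=None
        for z0 in (0,.017):
            g=px2w(C,ce[i],z0+.025)[:2]
            J=lambda q:-(lambda s:(s&M).sum()/max(1,(s|M).sum()))(sil(C,q[0],q[1],z0)>0)
            r=minimize(J,g,method="Nelder-Mead",options=dict(initial_simplex=[g,g+[.01,0],g+[0,.01]],xatol=3e-4,fatol=1e-3))
            if best is None or r.fun<best[1]-.0: best=(r.x.round(4),r.fun,z0)
        out.append((best[0],best[2],round(-best[1],2),int(st[i,4])))
    return out
E
python3 - <<'E'
from plugs import *
for n in ("wrist","top"):
    for o in brass(n): print(n,*o)
E
```

```text
wrist [ 0.425 -0.352] 0 0.87 700
wrist [ 0.4726 -0.6874] 0.017 0.54 1583
wrist [ 0.4886 -0.0954] 0 0.94 801
wrist [ 0.5157 -0.3732] 0 0.86 685
wrist [ 0.5241 -0.787 ] 0 0.68 374
wrist [ 0.5175 -0.26  ] 0 0.87 630
wrist [ 0.5596 -0.6948] 0.017 0.66 1295
top [0.7022 0.5917] 0.017 0.32 191
top [0.5798 0.6471] 0 0.35 204
top [ 0.5688 -0.7218] 0 0.6 171
top [ 0.5286 -0.783 ] 0 0.26 73
top [ 0.5169 -0.2609] 0 0.76 156
top [ 0.516  -0.3732] 0 0.77 170
top [ 0.4863 -0.1024] 0 0.77 147
top [ 0.425  -0.3506] 0 0.78 163
top [0.3486 0.8515] 0 0.2 62
top [ 0.2555 -0.8043] 0.017 0.27 428
top [ 0.2294 -0.8904] 0.017 0.25 598
```

```bash
python3 to.py .5172 -.2605 .032 182; python3 -m creep '[[-0.85,-0.01,1,0,0.8],[-0.85,-0.01,2,0,0.8],[-0.85,-0.01,3,0,0.8],[-0.85,-0.01,4,0,0.8],[-0.85,-0.01,5,0,0.8]]' >/dev/null; python3 to.py .5172 -.2605 .032 182; python3 -m creep '[[0,0,0.2,0,0.8],[0,0,0.5,0,0.8],[0,0,0.5,0,0.8]]' ; python3 to.py .5172 -.2605 .032 182
```

```text
40.83 [ 0.4666 -0.2583  0.3629] [ 1.799e+02 -1.000e-01 -1.779e+02] F [-0.1  0.9 -1. ] 0.0686
(array([-0.85, -0.07,  5.51]), np.float64(0.02))
41.45 [ 0.5175 -0.2571  0.0645] [ 180.    -0.  -177.9] F [ 2.  -1.6 -0.3] 0.0683
(array([ 0.01, -0.06,  0.54]), np.float64(0.02))
clock: 41.82
position: [0.5181, -0.2581, 0.0374]
tool_rot: [-3.141, 0.0, -3.106]
force: [-0.2, -0.0, -0.0]
grip_width: 0.0681
finger_force: 0.0
41.83 [ 0.5181 -0.2581  0.0374] [-180.     0.  -177.9] F [-0.2 -0.  -0. ] 0.0681
(array([ 0.02, -0.04,  0.09]), np.float64(0.01))
```

```bash
python3 -m creep '[[0,-0.04,0.08,0,0.8],[0,-0.04,0.08,0,0.2],[0,-0.04,0.08,0,0.2],[0,-0.04,0.08,0,0.2],[0,-0.04,0.08,0,0.2]]' 50; python3 -m creep '[[0,0,0,0,0.2],[0,0,-0.8,0,0.2],[0,0,-1.6,0,0.2],[0,0,-1.6,0,0.2]]'|head -2; python3 to.py .5855 -.0972 .12 182
```

```text
clock: 42.45
position: [0.518, -0.2607, 0.0326]
tool_rot: [-3.141, 0.001, -3.106]
force: [-1.1, -0.3, 5.7]
grip_width: 0.0273
finger_force: 48.7
clock: 42.95
position: [0.5192, -0.2612, 0.1313]
42.95 [ 0.5192 -0.2612  0.1313] [-179.9    0.3 -178. ] F [-0.1 -1.1 -4.3] 0.0266
(array([-1.2 ,  2.69,  0.19]), np.float64(0.0))
```

```bash
python3 -m creep '[[-1.18,2.66,0.1,0,0.2],[-1.18,2.66,0.1,0,0.2],[-1.18,2.66,0.1,0,0.2],[-1.18,2.66,0.1,0,0.2],[-1.18,2.66,0.1,0,0.2]]' >/dev/null; python3 to.py .5855 -.0972 .0505 182
```

```text
43.58 [ 0.5821 -0.0988  0.1211] [-1.800e+02 -1.000e-01 -1.779e+02] F [-0.4 -1.3 -4.9] 0.0271
(array([-0.06,  0.03,  1.18]), np.float64(0.01))
```

```bash
python3 -m creep '[[-0.06,0.03,0.6,0,0.2],[-0.06,0.03,1,0,0.2],[-0.06,0.03,1.15,0,0.2],[-0.06,0.03,1.17,0,0.2]]'; python3 -m creep '[[0,0,0,0,0.6],[0,0,0,0,0.6],[0,0,0,0,0.6],[0,0,-1,0,0.6],[0,0,-2,0,0.6]]'; python3 -m creep '[[2,-4.1,-3.2,0,0.8],[2,-4.1,-3.2,0,0.8],[2,-4.1,-3.2,0,0.8],[2,-4.1,-3.2,0,0.8],[2,-4.1,-3.2,0,0.8]]' >/dev/null; python3 - <<'E'
from plugs import *
for n in ("wrist","top"):
    for o in brass(n):
        if -.45<o[0][1]<.3: print(n,*o)
E
python3 to.py .425 -.351 .032 182
```

```text
clock: 44.08
position: [0.586, -0.0973, 0.0517]
tool_rot: [-3.141, -0.001, -3.107]
force: [0.6, 0.0, -3.5]
grip_width: 0.0268
finger_force: 51.4
clock: 44.7
position: [0.586, -0.0964, 0.1733]
tool_rot: [3.141, -0.001, -3.106]
force: [0.6, 0.2, 0.4]
grip_width: 0.0511
finger_force: 0.0
wrist [ 0.425 -0.352] 0 0.89 707
wrist [ 0.4885 -0.0932] 0 0.94 970
wrist [ 0.5168 -0.3728] 0 0.87 657
wrist [ 0.5935 -0.0862] 0 0.93 867
top [ 0.5878 -0.0972] 0 0.78 146
top [ 0.5161 -0.3698] 0 0.77 170
top [ 0.4862 -0.1054] 0 0.78 149
top [ 0.4223 -0.3505] 0 0.76 159
45.42 [ 0.4803 -0.3361  0.3553] [-179.7    0.2 -178.4] F [ 0.3  0.2 -0.5] 0.0684
(array([ 0.95, -0.19,  5.39]), np.float64(-0.05))
```

```bash
python3 -m creep '[[0.94,-0.24,1,0,0.8],[0.94,-0.24,2,0,0.8],[0.94,-0.24,3,0,0.8],[0.94,-0.24,4,0,0.8],[0.94,-0.24,4.8,0,0.8]]' >/dev/null; python3 to.py .4245 -.3515 .032 182; python3 -m creep '[[0,-0.02,0.3,0,0.8],[0,-0.02,0.5,0,0.8],[0,-0.02,0.55,0,0.8],[0,-0.02,0.58,0,0.8]]' >/dev/null; python3 to.py .4245 -.3515 .032 182
```

```text
46.05 [ 0.4266 -0.3462  0.0616] [-180.     0.  -177.9] F [ 1.  -1.5 -0.8] 0.0685
(array([ 0.04, -0.09,  0.49]), np.float64(0.01))
46.55 [ 0.4274 -0.3484  0.0298] [-1.799e+02  1.000e-01 -1.780e+02] F [ 0.6 -0.1  0.1] 0.0682
(array([ 0.05, -0.05, -0.04]), np.float64(0.01))
```

```bash
python3 -m creep '[[0.04,-0.05,-0.03,0,0.8],[0.04,-0.05,-0.03,0,0.2],[0.04,-0.05,-0.03,0,0.2],[0.04,-0.05,-0.03,0,0.2],[0.04,-0.05,-0.03,0,0.2]]' 50; python3 -m creep '[[0,0,0,0,0.2],[0,0,-0.8,0,0.2],[0,0,-1.9,0,0.2],[0,0,-1.9,0,0.2]]'|head -2; python3 to.py .4806 .0136 .14 182
```

```text
clock: 47.18
position: [0.4245, -0.3513, 0.0308]
tool_rot: [-3.141, 0.0, -3.106]
force: [-0.9, -0.2, 7.9]
grip_width: 0.0265
finger_force: 48.6
clock: 47.68
position: [0.4258, -0.3521, 0.148]
47.67 [ 0.4258 -0.3521  0.148 ] [-179.8    0.3 -178. ] F [-0.5  0.1 -6. ] 0.0266
(array([-1.13,  6.06,  0.12]), np.float64(0.01))
```

```bash
python3 -m creep '[[-1.13,6.06,0,0,0.2],[-1.13,6.06,0,0,0.2],[-1.13,6.06,0,0,0.2],[-1.13,6.06,0,0,0.2],[-1.13,6.06,0,0,0.2]]' >/dev/null;python3 to.py .4806 .0136 .14 182
```

```text
48.3 [ 0.47   -0.04    0.1433] [ 1.800e+02 -1.000e-01 -1.779e+02] F [ 1.3 -0.4 -4.3] 0.0266
(array([-0.21,  0.89,  0.05]), np.float64(0.01))
```

```bash
python3 -m creep '[[-0.2,0.88,0,0,0.2],[-0.2,0.88,0,0,0.2],[-0.2,0.88,0,0,0.2],[-0.2,0.88,0.5,0,0.2],[-0.2,0.88,0.7,0,0.2]]' >/dev/null;python3 to.py .4806 .0136 .049 182
```

```text
48.92 [0.4797 0.0099 0.1008] [-1.800e+02 -1.000e-01 -1.781e+02] F [-0.1  0.  -3.5] 0.0265
(array([-0.02,  0.06,  0.86]), np.float64(-0.01))
```

```bash
python3 -m creep '[[-0.02,0.06,0.4,0,0.2],[-0.02,0.06,0.7,0,0.2],[-0.02,0.06,0.84,0,0.2],[-0.02,0.06,0.85,0,0.2]]'; python3 -m creep '[[0,0,0,0,0.6],[0,0,0,0,0.6],[0,0,0,0,0.6],[0,0,-1,0,0.6],[0,0,-2,0,0.6]]'; python3 -m creep '[[0,-5,-3,0,0.8],[0,-5,-3,0,0.8],[0,-5,-3,0,0.8],[0,-5,-3,0,0.8],[0,-5,-3,0,0.8]]' >/dev/null;python3 -m creep '[[0,-1.2,0,0,0.8],[0,-1.2,0,0,0.8]]' >/dev/null; python3 - <<'E'
from plugs import *
for n in ("wrist","top"):
    for o in brass(n):
        if -.45<o[0][1]<.3: print(n,*o)
E
python3 to.py .5165 -.3725 .032 182
```

```text
clock: 49.42
position: [0.4816, 0.0144, 0.0511]
tool_rot: [-3.141, -0.001, -3.106]
force: [-0.2, 0.5, -4.7]
grip_width: 0.0269
finger_force: 51.5
clock: 50.05
position: [0.4813, 0.0149, 0.1727]
tool_rot: [3.142, -0.001, -3.106]
force: [0.7, 0.3, 0.6]
grip_width: 0.0512
finger_force: 0.0
wrist [ 0.4881 -0.0929] 0 0.95 1110
wrist [0.4843 0.0295] 0 0.95 1339
wrist [ 0.5143 -0.373 ] 0 0.87 721
wrist [ 0.5928 -0.0863] 0 0.94 975
top [ 0.5874 -0.1003] 0 0.76 146
top [ 0.5147 -0.3734] 0 0.74 169
top [ 0.4863 -0.1054] 0 0.78 149
top [0.4812 0.0155] 0 0.74 137
51.02 [ 0.4935 -0.3256  0.3318] [ 180.   -0. -178.] F [-0.2  1.6 -0.7] 0.0686
(array([-0.36, -0.8 ,  5.  ]), np.float64(-0.01))
```

```bash
python3 -m creep '[[-0.36,-0.8,1,0,0.8],[-0.36,-0.8,2,0,0.8],[-0.36,-0.8,3,0,0.8],[-0.36,-0.8,4,0,0.8],[-0.36,-0.8,4.6,0,0.8]]' >/dev/null; python3 to.py .5148 -.3732 .032 182; python3 -m creep '[[0,-0.02,0.2,0,0.8],[0,-0.02,0.3,0,0.8],[0,-0.02,0.35,0,0.8],[0,-0.02,0.4,0,0.8]]' >/dev/null; python3 to.py .5148 -.3732 .032 182
```

```text
51.65 [ 0.5172 -0.3694  0.0537] [ 1.799e+02 -1.000e-01 -1.778e+02] F [ 0.9 -0.9  0.6] 0.0682
(array([ 0.04, -0.06,  0.36]), np.float64(0.02))
52.15 [ 0.518  -0.3736  0.0333] [-1.799e+02  1.000e-01 -1.779e+02] F [ 0.2 -0.1  0.3] 0.0681
(array([0.05, 0.01, 0.02]), np.float64(0.01))
```

```bash
python3 -m creep '[[0.04,0,0.01,0,0.8],[0.04,0,0.01,0,0.2],[0.04,0,0.01,0,0.2],[0.04,0,0.01,0,0.2],[0.04,0,0.01,0,0.2]]' 50; python3 -m creep '[[0,0,0,0,0.2],[0,0,-0.8,0,0.2],[0,0,-1.9,0,0.2],[0,0,-1.9,0,0.2]]'|head -2; python3 to.py .5808 .0171 .14 182
```

```text
clock: 52.78
position: [0.515, -0.3735, 0.0318]
tool_rot: [-3.141, 0.0, -3.106]
force: [-1.2, 0.2, 5.3]
grip_width: 0.0269
finger_force: 48.9
clock: 53.28
position: [0.5165, -0.3745, 0.1497]
53.27 [ 0.5165 -0.3745  0.1497] [-179.8    0.3 -178. ] F [-0.5  0.1 -4.8] 0.0269
(array([-1.3 ,  6.49,  0.14]), np.float64(0.0))
```

```bash
python3 -m creep '[[-1.3,6.49,0,0,0.2],[-1.3,6.49,0,0,0.2],[-1.3,6.49,0,0,0.2],[-1.3,6.49,0,0,0.2],[-1.3,6.49,0,0,0.2]]' >/dev/null;python3 to.py .5808 .0171 .14 182
```

```text
53.9 [ 0.5647 -0.0629  0.1444] [ 1.800e+02 -1.000e-01 -1.779e+02] F [ 1.4 -0.6 -5.9] 0.027
(array([-0.32,  1.32,  0.07]), np.float64(0.01))
```

```bash
python3 -m creep '[[-0.28,1.31,0,0,0.2],[-0.28,1.31,0,0,0.2],[-0.28,1.31,0,0,0.2],[-0.28,1.31,0.5,0,0.2],[-0.28,1.31,0.7,0,0.2]]' >/dev/null;python3 to.py .5808 .0171 .049 182
```

```text
54.52 [0.5781 0.0124 0.1017] [-180.    -0.2 -178.1] F [ 0.6 -0.7 -4.1] 0.0268
(array([-0.05,  0.08,  0.88]), np.float64(-0.01))
```

```bash
python3 -m creep '[[-0.04,0.06,0.4,0,0.2],[-0.04,0.06,0.7,0,0.2],[-0.04,0.06,0.86,0,0.2],[-0.04,0.06,0.87,0,0.2]]'; python3 -m creep '[[0,0,0,0,0.6],[0,0,0,0,0.6],[0,0,0,0,0.6],[0,0,-1,0,0.6],[0,0,-2,0,0.6]]'; python3 -m creep '[[1.7,-2,-3.5,0,0.8],[1.7,-2,-3.5,0,0.8],[1.7,-2,-3.5,0,0.8],[1.7,-2,-3.5,0,0.8],[1.7,-2,-3.5,0,0.8]]' >/dev/null; python3 - <<'E'
from plugs import *
from plate import plates
for n in ("wrist","top"):
    for o in brass(n):
        if -.45<o[0][1]<.3: print(n,*o)
for nm in ("nestA_grip","nestB_ring1"):
    for o in plates("wrist",.017,nm): print(o)
C=cam("wrist")
for d in silhouettes("wrist","master_mid"):
    ys,xs=np.nonzero(d["mask"]); print("master",round(d["p"],2),[px2w(C,p,z).round(3)[:2] for p,z in (((xs.mean(),ys.mean()),.04),)],(np.array(d["extent"])*[640,400,640,400]).round())
print("park px",[w2px(C,[x,y,0]).round() for x,y in ((.589,-.304),(.589,-.22),(.675,-.22),(.675,-.304))])
for z in (0,.02,.075): print(z,[w2px(C,[.636+a,-.26+b,z]).round() for a,b in ((-.03,-.02),(-.03,.02),(.03,.02),(.03,-.02))])
E
python3 to.py .5 -.1 .3 182
```

```text
clock: 55.02
position: [0.5813, 0.0175, 0.0509]
tool_rot: [-3.141, -0.001, -3.106]
force: [0.3, -0.2, -4.6]
grip_width: 0.0266
finger_force: 51.3
clock: 55.65
position: [0.5812, 0.0179, 0.1727]
tool_rot: [-3.142, -0.001, -3.106]
force: [0.8, 0.4, 0.7]
grip_width: 0.0516
finger_force: 0.0
wrist [ 0.487  -0.1016] 0 0.92 605
wrist [0.4846 0.0199] 0 0.93 699
wrist [ 0.5933 -0.0953] 0 0.9 608
wrist [0.5864 0.0224] 0 0.89 646
top [ 0.5876 -0.0973] 0 0.72 138
top [0.5854 0.0207] 0 0.73 136
top [0.4812 0.0155] 0 0.74 137
(0.67, array([570. , -97.5]), array([231.5,  80.1]), 1.9)
master 0.78 [array([ 0.631, -0.26 ])] [206. 218. 244. 258.]
park px [array([206., 207.]), array([253., 208.]), array([254., 251.]), array([210., 249.])]
0 [array([220., 216.]), array([242., 217.]), array([243., 246.]), array([222., 245.])]
0.02 [array([217., 220.]), array([239., 221.]), array([241., 251.]), array([219., 250.])]
0.075 [array([206., 233.]), array([231., 234.]), array([233., 267.]), array([208., 266.])]
56.62 [ 0.484  -0.1049  0.38  ] [ 1.800e+02 -1.000e-01 -1.779e+02] F [0.4 0.3 0.2] 0.0682
(array([-0.27,  0.07,  1.33]), np.float64(0.02))
```

```bash
python3 - <<'E'
from plugs import *
from plate import plates
import plugs as P
C=cam("wrist"); a=grab_frame("wrist")
def ms(q,C):
    m=np.zeros((400,640),np.uint8); c,s=np.cos(q[2]),np.sin(q[2])
    for hx,hy,z0,z1 in ((.03,.02,0,.02),(.015,.02,.02,.075)):
        p=np.float32([w2px(C,[q[0]+c*x-s*y,q[1]+s*x+c*y,z]) for x in(-hx,hx) for y in(-hy,hy) for z in (z0,z1)]); cv2.fillConvexPoly(m,np.int32(cv2.convexHull(p)[:,0]*16),1,shift=4)
    return m>0
for n in ("wrist","top"):
    C=cam(n); 
    if n=="top": grab_frame(n)
    for d in silhouettes(n,"master_mid"):
        M=d["mask"]; 
        if M.sum()>6000: continue
        r=minimize(lambda q:-(ms(q,C)&M).sum()/(ms(q,C)|M).sum(),[.634,-.26,-.04],method="Nelder-Mead",options=dict(initial_simplex=[[.634,-.26,-.04],[.645,-.26,-.04],[.634,-.25,-.04],[.634,-.26,.1]])); print(n,d["p"],r.x.round(4),r.fun,M.sum())
for o in plugs("wrist",.017): print(o)
for o in plates("wrist",.017,"nestB_grip"): print(o)
C=cam("wrist"); a=grab_frame("wrist"); h=cv2.cvtColor(a,cv2.COLOR_BGR2HSV); m=((h[...,0]>8)&(h[...,0]<23)&(h[...,1]>130)&(h[...,2]>50))
for q in ((.4857,-.1007),(.5856,-.0972),(.4806,.0136),(.5806,.0171)):
    best=max(((lambda s:((s&m).sum()/(s.sum())))(sil(C,q[0]+i*.001,q[1]+j*.001,.017)>0),i,j) for i in range(-9,10,1) for j in range(-9,10,1)); print(q,"offset mm",best)
E
```

```text
wrist 0.94 [ 0.6356 -0.2624 -0.0824] -0.9485801995395242 1239
wrist 0.31 [ 0.634 -0.26  -0.04 ] 0.0 640
top 0.69 [ 0.6356 -0.2606 -0.0458] -0.6516516516516516 217
(0.95, array([ 0.4844, -0.1019]), np.float64(0.88))
(0.8, array([569.6, -97.5]), array([229.9,  79.2]), 2.5)
(0.56, array([485.6,  21.9]), array([59.2, 48.8]), 48.8)
(0.55, array([597.4, -94.3]), array([59.1, 47.9]), 2.1)
(0.4857, -0.1007) offset mm (np.float64(0.8173333333333334), -1, -3)
(0.5856, -0.0972) offset mm (np.float64(0.7955439056356488), 2, 2)
(0.4806, 0.0136) offset mm (np.float64(0.8194607268464243), 1, 3)
(0.5806, 0.0171) offset mm (np.float64(0.7946210268948656), 1, 4)
```

```bash
python3 -c "
from workcell import bot; print(bot.job_done())"
```

```text
the job is handed in; nothing more can be done
None
```

The job is handed in at about 57 s on the clock: the step master stands in its painted square, both nest plates lie flat and hooked on their own studs, and all four brass plugs stand one to a ring, within about 4 mm of the ring centres by my last measurements; I never moved the other items on the bench, but did not re-measure them at the end.

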